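# Re-assemble the washed instrument tray set and slide its lid home

## Task

The washed instrument trays have drained on the sloping wire rack: put the set together again for the steriliser. Set the plain green tray squarely on the grey base tray where that stands, then the white tray with the lid rails squarely on the green one, each with its feet fully nested inside the rim below, and last slide the red metal lid under the white tray's rails from the open end until it is fully home. Set things down gently without tipping the instruments out, let go, and leave the tape, the cup of tubes and the carton where they are.

Things in the scene. Friction and masses are not known exactly. Their poses are not given: they have to be found in the camera images.
- rack: Fixed stainless wire draining rack, 236 mm wide (y), 165 deep, 110 high at the back. Origin on the desk under its middle. Its wire plane slopes at 30 degrees, rising along its +x, 62 mm above the origin at mid-length; at the low front edge the wires turn up 14 mm as a stop. Two trays lie on it side by side, about 110 mm apart, long axes along the slope, low ends at the stop.
- base_tray: Grey open tray, loose, 0.6 kg, bottom of the set, standing on the desk: 150 mm long (x), 60 wide (y), rim 30 mm over its underside, walls 3 mm: the opening inside the rim is 144 x 54 mm. Forceps are fixed inside along x, up to 18 mm high. Origin: centre of the underside, at the soles of its four feet; z up. The same either way round.
- plain_tray: Green (teal) open tray, 0.2 kg, on the rack (either place); shape, size, origin and axes as the grey base tray, z out of its open top. Four tapered black feet 6 mm high: 18 mm wide at the top, 11 at the sole, centred at x +-61.5, y +-16.5. Nested, they stand inside the rim below with 1.5 mm play and its origin lies 24 mm above the lower tray's. Grip across the 60 mm between its flat long walls.
- rail_tray: White tray with steel lid rails, 0.22 kg, in the other place on the rack: 150 x 60 mm, same feet and forceps, side walls 34 mm high; gripped and nested (24 mm up, either way round) like the green tray. Origin: centre of the underside at the soles; x its length, z out of its top. +x end closed: the end wall's inner face, at x = 72, stops the lid. -x end open above z = 24.5 mm; it is the low end on the rack.
- lid_mouth (a point): Middle of the white tray's open end, at x = -75, y = 0, z = 25 mm in that tray's frame, level with the ledges the lid slides on (in towards +x). Along each long wall a ledge (top z = 25) and a lip (underside z = 30.5, top 34) form a groove 5.5 mm high; 54 mm between the walls; ledges and lips reach 5 mm inward. Ledges run to the open end, lips begin at x = -50, with a mouth flared upward 9 mm before them.
- lid: Flat red anodised aluminium lid, 0.09 kg, loose on the desk: plate 146 mm long (x), 51 wide (y), 3 thick, corners rounded 8 mm, the same either way round. Origin: centre of the underside, z up. Fully home it lies on the white tray's ledges under the lips, its end at the closed end wall: origin at x = -1, y = 0 (+-1.5), z = 25 mm in the white tray's frame.
- lid_bar (a point): Centre of the black grip bar across the lid's middle, 18 mm above the lid's underside: 12 mm thick along the lid's x, 38 mm long along its y, from 7 to 29 mm above the underside, on two short posts. Pinch it across its 12 mm.
- tape: Roll of tan tape lying flat, bystander, 100 mm across, 25 mm high. Origin: centre of its underside.
- sample_cup: Clear cup with pink-capped tubes, bystander, 49 mm across, 66 mm high. Origin: centre of its underside.
- carton: Orange and white carton, bystander, 70 x 100 mm, 109 mm high. Origin: centre of its underside.

How it is judged:
On the way, in this order (a step that is already met when the one before it is completed fails the run):
1. the green tray is nested squarely on the grey base tray and let go (x of plain_tray in the frame of base_tray between -0.003 and 0.003 m and y of plain_tray in the frame of base_tray between -0.003 and 0.003 m and z of plain_tray in the frame of base_tray between 0.022 and 0.0258 m and angle between the x axis of plain_tray and the x axis of base_tray, either way round below 0.05 rad and angle between the z axis of plain_tray and the z axis of base_tray, either way round below 0.03 rad and contact force between the fingers and plain_tray below 0.1 N and linear speed of plain_tray below 0.02 m/s), for 0.2 s.
2. the white tray is nested squarely on the green tray and let go (x of plain_tray in the frame of base_tray between -0.003 and 0.003 m and y of plain_tray in the frame of base_tray between -0.003 and 0.003 m and z of plain_tray in the frame of base_tray between 0.022 and 0.0258 m and angle between the x axis of plain_tray and the x axis of base_tray, either way round below 0.05 rad and angle between the z axis of plain_tray and the z axis of base_tray, either way round below 0.03 rad and x of rail_tray in the frame of plain_tray between -0.003 and 0.003 m and y of rail_tray in the frame of plain_tray between -0.003 and 0.003 m and z of rail_tray in the frame of plain_tray between 0.022 and 0.0258 m and angle between the x axis of rail_tray and the x axis of plain_tray, either way round below 0.05 rad and angle between the z axis of rail_tray and the z axis of plain_tray, either way round below 0.03 rad and contact force between the fingers and rail_tray below 0.1 N and linear speed of rail_tray below 0.02 m/s), for 0.2 s.
3. the lid is fully home under the white tray's rails (x of plain_tray in the frame of base_tray between -0.003 and 0.003 m and y of plain_tray in the frame of base_tray between -0.003 and 0.003 m and z of plain_tray in the frame of base_tray between 0.022 and 0.0258 m and angle between the x axis of plain_tray and the x axis of base_tray, either way round below 0.05 rad and angle between the z axis of plain_tray and the z axis of base_tray, either way round below 0.03 rad and x of rail_tray in the frame of plain_tray between -0.003 and 0.003 m and y of rail_tray in the frame of plain_tray between -0.003 and 0.003 m and z of rail_tray in the frame of plain_tray between 0.022 and 0.0258 m and angle between the x axis of rail_tray and the x axis of plain_tray, either way round below 0.05 rad and angle between the z axis of rail_tray and the z axis of plain_tray, either way round below 0.03 rad and x of lid in the frame of rail_tray between -0.005 and 0.003 m and y of lid in the frame of rail_tray between -0.004 and 0.004 m and z of lid in the frame of rail_tray between 0.023 and 0.0285 m and angle between the z axis of lid and the z axis of rail_tray, either way round below 0.04 rad), for 0.2 s.
At the end, for the whole second after the job is handed in: Base tray flat within 40 mm of its start; green tray on it and white on green, each within 3 mm and 0.05 rad of square (either way round) and fully nested (24 mm pitch, +1.8/-2 mm); lid in the white tray's grooves within 4 mm of fully home; all released and at rest (all of step 3 and distance of base_tray from where it was at the start of the episode below 0.04 m and angle between base_tray's own z axis and vertical below 0.03 rad and contact force between the fingers and lid below 0.1 N and linear speed of each of lid, plain_tray, rail_tray below 0.02 m/s and contact force between the fingers and plain_tray below 0.1 N and contact force between the fingers and rail_tray below 0.1 N); the robot touches nothing.
It fails at once if a tray is tipped more than about 50 degrees (angle between any of plain_tray, rail_tray, base_tray's own z axis and vertical above 0.9 rad).
It fails at once if a tray or the lid is dropped: it falls free faster than 0.7 m/s ((linear speed of plain_tray above 0.7 m/s and contact force between the fingers and plain_tray below 0.1 N) or (linear speed of rail_tray above 0.7 m/s and contact force between the fingers and rail_tray below 0.1 N) or (linear speed of lid above 0.7 m/s and contact force between the fingers and lid below 0.1 N)).
It fails at once if the roll of tape, the cup of tubes or the carton is shifted more than 20 mm (distance of any of tape, sample_cup, carton from where it was at the start of the episode above 0.02 m).
It also fails if it takes over 69 s, if anything falls off the work surface, if the arm or the gripper's body presses on something with over 40 N, if the wrist force passes 120 N, or if a joint passes its speed limit or range.

## Robot

A 6-joint arm with a two-finger parallel gripper is mounted at the origin on a cart in front of the work surface, level with it; the furniture and walls round the work are solid. World frame = base frame: x ahead of the robot, y to its left, z up, the work surface at z = 0. Lengths are in m, angles in rad, forces in N, time in s.
With the tool pointing down it reaches from about 0.225 to 0.875 m from the base axis. Payload 3.4 kg.
Tool frame: the origin (TCP) lies between the finger pads; the fingertips stand 19 mm ahead of it and the grasp point (between the pads) is the TCP; z points along the fingers, y is the line along which they close (so a half turn about z gives the same grasp; the last joint's range is limited). The gripper opens to 85 mm and grips with 20 to 120 N. Pads are 22 mm wide; open, the fingers measure 114 mm over their backs; the gripper's body (76 mm by 85 mm) begins 54 mm behind the grasp point. The pads swing forward as they close: fully open they stand 13 mm farther back than shut.
Start: joints at [-1.382, 0.276, 1.505, -0, 1.361, -0.121], TCP at [0.175, -0.548, 0.25] pointing down, gripper open.
Joint ranges: [-2.89, 2.89], [-0.75, 2.08], [0.22, 2.7], [-1.18, 4.32], [0.11, 2.71], [-2.7, 2.7]. Speed limits (rad/s): [2.57, 2.57, 3.14, 3.14, 3.14, 3.14].

## Interface

Orientations are given as a unit quaternion [w, x, y, z].
In Python, from rig import get_state, imaging, ticket gives the robot as it stands. The module is installed in compiled form; this text tells all that it offers.
- The arm moves only by the shell command python3 -m inch 'ROWS' [FORCE]. ROWS is JSON, a list of rows, each an object with "claw": the opening, from -1 (shut) to 1 (fully open); "travel": the shift along the world's x, y, z in units of 200 mm (1.0 is 200 mm), a list of three; "turn": the turn about the world's z in units of 180 degrees (1.0 is 180 degrees). A call has 1 to 5 rows; each row is the pose to reach, as a shift and turn from the pose commanded when the call began, turning the shorter way round; what a row does not reach only later rows make up. A row lasts 1/10 s, in which the tool goes at most 50 mm and 8.59 degrees, less where a joint would pass 70% of its speed; a pose out of reach is approached as far as the arm can. A call with a number of a shift or a turn outside -1 to 1 is refused whole. A call with a gripper value outside its range is refused whole. The fingers move at their own pace and stop on an object; FORCE is the grip in N (left out, the last holds). Time passes only in rows, so rows that repeat a pose let the fingers close. It gives the time, the measured TCP pose, the force, the opening and the grip force at its end, in the units of the state.
- get_state(): the state, without advancing time (a new reading comes with each control period).
- imaging.get_image(name): name is "scene" or "top"; returns the picture (384x512x3 uint8, red, green, blue); there is no depth.
- imaging.camera_params(name): a dict with "camera_matrix" (3x3 intrinsics, pixels), "cam_to_world" (4x4, takes a point from camera to world coordinates). Camera axes: x right, y down, z forward; pixel columns grow to the right and rows downward; lengths in m; the calibration is good to about 2 mm. A picture is of the moment at which its call begins. camera_params takes no time and is no camera call.
- ticket.sign_off(): hands the job in; it is judged then, once.
The state is a dict: "clock": time; "qpos": joint angles; "qd": joint speeds; "effort": joint torques, N m; "position": TCP position; "ee_rot": TCP orientation; "contact_force": force on the tool from outside, world axes, zero at the start; "moment": the same for the moment, N m; "width": finger opening in m; "gripper_force": force on a finger pad.
Only numpy, scipy, OpenCV 4.12 (cv2) and the standard library are available. Lean on these libraries where they do the work, as an engineer would, in place of code of your own. Each camera call takes 0.05 s, during which the arm holds its last target. There are 200 camera calls.

## Working session

There is one attempt and no reset: what is moved stays moved. The work goes in short steps, Python scripts to look and compute and a shell command to move; the robot and the scene stay as the last step left them, time stands still between calls to the robot, and variables do not carry over. Pictures are saved under pics/ and viewed, at most 10 in all, crops included, and the job is handed in when it is done.

```bash
mkdir -p pics; cat > h.py <<'E'
import numpy as np, cv2
from rig import get_state, imaging, ticket
def snap(cam,fn,crop=None,scale=1.5):
    im=imaging.get_image(cam)[:,:,::-1]
    cv2.imwrite('pics/raw_'+fn,im)
    if crop: im=im[crop[1]:crop[3],crop[0]:crop[2]]
    cv2.imwrite('pics/'+fn,cv2.resize(im,None,fx=scale,fy=scale,interpolation=cv2.INTER_CUBIC))
def ray(cam,u,v):
    p=imaging.camera_params(cam);K=np.array(p["camera_matrix"]);T=np.array(p["cam_to_world"])
    return T[:3,3],T[:3,:3]@np.linalg.inv(K)@np.array([u,v,1.])
def atz(cam,u,v,z):
    o,d=ray(cam,u,v);return o+d*(z-o[2])/d[2]
def proj(cam,P):
    p=imaging.camera_params(cam);K=np.array(p["camera_matrix"]);T=np.linalg.inv(np.array(p["cam_to_world"]))
    c=K@(T[:3,:3]@np.array(P)+T[:3,3]);return c[:2]/c[2]
E
python3 - <<'E'
from h import *
np.set_printoptions(precision=3,suppress=True)
snap('scene','s1.png');snap('top','t1.png')
for c in('scene','top'):
    p=imaging.camera_params(c);print(p)
s=get_state();print(s)
E
```

```text
{'camera_matrix': array([[386.542,   0.   , 250.195],
       [  0.   , 386.542, 190.175],
       [  0.   ,   0.   ,   1.   ]]), 'cam_to_world': array([[ 0.97 , -0.21 ,  0.127,  0.447],
       [-0.245, -0.827,  0.506, -0.576],
       [-0.001, -0.522, -0.853,  1.048],
       [ 0.   ,  0.   ,  0.   ,  1.   ]])}
{'camera_matrix': array([[428.758,   0.   , 253.928],
       [  0.   , 428.758, 193.939],
       [  0.   ,   0.   ,   1.   ]]), 'cam_to_world': array([[-0.009, -0.979,  0.204,  0.397],
       [-1.   ,  0.01 ,  0.004,  0.02 ],
       [-0.006, -0.204, -0.979,  1.103],
       [ 0.   ,  0.   ,  0.   ,  1.   ]])}
{'clock': 0.1, 'qpos': array([-1.382,  0.277,  1.506,  0.   ,  1.361, -0.121]), 'qd': array([-0.003, -0.001, -0.003, -0.001, -0.001, -0.001]), 'effort': array([  0.002, -41.77 , -24.64 ,  -0.   ,   0.006,  -0.   ]), 'position': array([ 0.175, -0.547,  0.25 ]), 'ee_rot': array([-0.001,  0.988,  0.154, -0.   ]), 'contact_force': array([-0.574, -0.204,  0.669]), 'moment': array([-0.035,  0.001,  0.027]), 'gripper_force': 0.0, 'width': 0.08594796896251544}
```

View pics/t1.png

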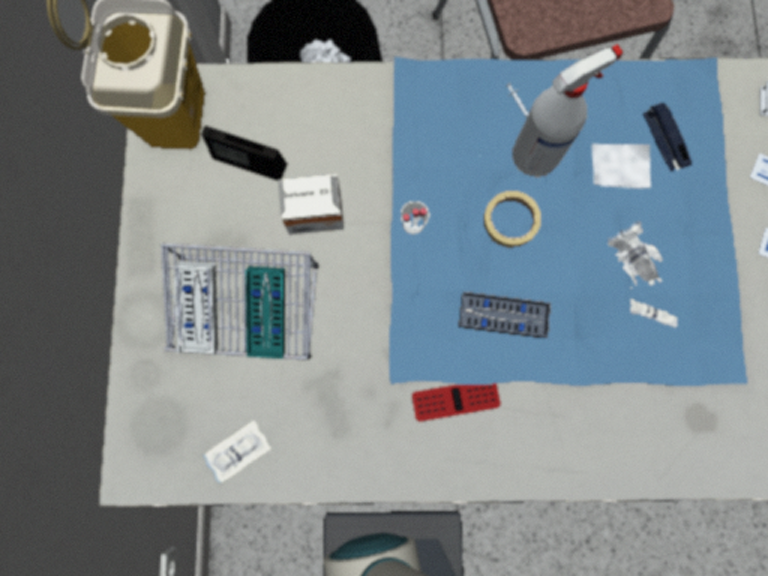

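View pics/s1.png

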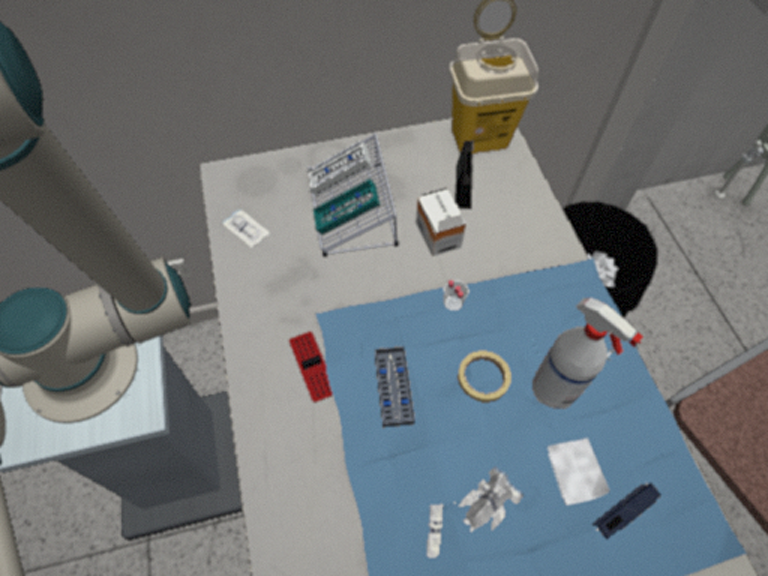

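```bash
cat > fit.py <<'E'
from h import *
from scipy.optimize import minimize
S=4
def box(L,W,z0,z1,zf=None):
    return np.array([[sx*L/2,sy*W/2,z] for sx in(-1,1) for sy in(-1,1) for z in(z0,z1)])
def pose(p,pitch=0):
    x,y,z,yaw=p;c,s=np.cos(yaw),np.sin(yaw);cp,sp=np.cos(pitch),np.sin(pitch)
    return np.array([[c,-s,0],[s,c,0],[0,0,1]])@np.array([[cp,0,-sp],[0,1,0],[sp,0,cp]]),np.array([x,y,z])
def sil(cam,P,shape):
    q=np.array([proj(cam,a) for a in P]);h=cv2.convexHull(((q+.5)*S*16-8).astype(np.int32))
    m=np.zeros(shape,np.uint8);cv2.fillConvexPoly(m,h,255,shift=4);return m
def clean(m,near):
    n,l,st,ce=cv2.connectedComponentsWithStats(m.astype(np.uint8))
    k=[i for i in range(1,n) if st[i,4]>8 and np.hypot(*(ce[i]-near))<32]
    pts=np.argwhere(np.isin(l,k))[:,::-1].astype(np.int32);h=cv2.convexHull(pts)
    o=np.zeros(m.shape,np.uint8);o[np.isin(l,k)]=255;return o,h
def fit(masks,pts,x0,pitch=0,free=(0,1,3)):
    # masks {cam: uint8 mask, filled}
    big={c:cv2.resize(m,None,fx=S,fy=S,interpolation=cv2.INTER_LINEAR)>127 for c,m in masks.items()}
    x0=np.array(x0,float);f=list(free)
    def cost(d):
        x=x0.copy();x[f]+=d*np.where(np.array(f)==3,.1,.01);R,t=pose(x,pitch);P=pts@R.T+t;c=0
        for k,b in big.items():
            s=sil(k,P,b.shape)>0;c+=1-(s&b).sum()/(s|b).sum()
        return c
    r=minimize(cost,np.zeros(len(f)),method='Nelder-Mead',options=dict(initial_simplex=np.vstack([np.zeros(len(f)),np.eye(len(f))]),xatol=.005,fatol=1e-4))
    x=x0.copy();x[f]+=r.x*np.where(np.array(f)==3,.1,.01);return x,r.fun/len(big)
def mask(cam,im,kind,near):
    hsv=cv2.cvtColor(im,cv2.COLOR_BGR2HSV).astype(int);H,Sa,V=hsv[...,0],hsv[...,1],hsv[...,2]
    m={'red':((H<8)|(H>172))&(Sa>110),'teal':(H>75)&(H<98)&(Sa>90),'grey':(V<105)&(Sa<255)}[kind]
    yy,xx=np.mgrid[:384,:512];m=m&(np.hypot(xx-near[0],yy-near[1])<42)
    o,h=clean(m,np.array(near));cv2.fillConvexPoly(o,h,255);return o
E
python3 - <<'E'
from fit import *
np.set_printoptions(precision=4,suppress=True)
I={c:cv2.imread(f'pics/raw_{f}1.png') for c,f in(('scene','s'),('top','t'))}
vis={c:i.copy() for c,i in I.items()}
jobs=[('lid','red',dict(top=(304,268),scene=(207,245)),box(.146,.051,0,.003),0,0.0,0,(0,1,3)),
('base','grey',dict(top=(336,210),scene=(263,258)),box(.15,.06,.006,.03),0,0,0,(0,1,3)),
('green','teal',dict(top=(177,208),scene=(231,137)),box(.15,.06,.006,.03),0,0,np.pi/6,(0,1,2,3))]
for n,k,near,pts,_,_,pitch,free in jobs:
    M={c:mask(c,I[c],k,near[c]) for c in I}
    o=atz('top',*near['top'],.02 if not pitch else .08)
    x0=[o[0],o[1],0 if not pitch else .06, np.pi/2 if not pitch else 0]
    for sets in (['top','scene'],['top'],['scene']):
        if pitch and len(sets)<2: continue
        x,f=fit({c:M[c] for c in sets},pts,x0,pitch,free);print(n,sets,x,f)
        if len(sets)==2:
            R,t=pose(x,pitch)
            for c in I:
                cs,_=cv2.findContours(M[c],0,2);cv2.drawContours(vis[c],cs,-1,(0,255,255),1)
cr=vis['top'][150:300,95:380];cv2.imwrite('pics/t1c.png',cv2.resize(cr,None,fx=2.8,fy=2.8,interpolation=cv2.INTER_CUBIC))
print('top off',95,150)
cr=vis['scene'][80:300,180:310];b=cv2.resize(I['top'][155:245,100:220],None,fx=5,fy=5,interpolation=cv2.INTER_CUBIC)
cv2.imwrite('pics/t1d.png',b)
for f,off in(('tape',(342,146)),('cup',(276,144)),('carton',(207,135))):print(f,atz('top',*off,.03))
E
```

```text
lid ['top', 'scene'] [ 0.4375 -0.1009  0.      1.7113] 0.10515642827889127
lid ['top'] [ 0.4381 -0.1     0.      1.7228] 0.097369106538161Traceback (most recent call last):
  File "<stdin>", line 14, in <module>
  File "fit.py", line 26, in fit
    r=minimize(cost,np.zeros(len(f)),method='Nelder-Mead',options=dict(initial_simplex=np.vstack([np.zeros(len(f)),np.eye(len(f))]),xatol=.005,fatol=1e-4))
    res = _minimize_neldermead(fun, x0, args, callback, bounds=bounds,
                               **options)
    fxr = func(xr)
    fx = function(np.copy(x), *(wrapper_args + args))
  File "fit.py", line 24, in cost
    s=sil(k,P,b.shape)>0;c+=1-(s&b).sum()/(s|b).sum()
      ~~~^^^^^^^^^^^^^
  File "fit.py", line 10, in sil
    q=np.array([proj(cam,a) for a in P]);h=cv2.convexHull(((q+.5)*S*16-8).astype(np.int32))
                ~~~~^^^^^^^
  File "h.py", line 14, in proj
    p=imaging.camera_params(cam);K=np.array(p["camera_matrix"]);T=np.linalg.inv(np.array(p["cam_to_world"]))
ValueError: time passes only in moves, steps and waits
```

```bash
sed -i 's/^def snap/from functools import lru_cache\n@lru_cache\ndef cp(c): return imaging.camera_params(c)\ndef snap/; s/imaging.camera_params(cam)/cp(cam)/' h.py
cat > run1.py <<'E'
from fit import *
np.set_printoptions(precision=4,suppress=True)
I={c:cv2.imread(f'pics/raw_{f}1.png') for c,f in(('scene','s'),('top','t'))}
vis={c:i.copy() for c,i in I.items()}
jobs=[('lid','red',dict(top=(304,268),scene=(207,245)),box(.146,.051,0,.003),0,(0,1,3)),
('base','grey',dict(top=(336,210),scene=(263,258)),box(.15,.06,.006,.03),0,(0,1,3)),
('green','teal',dict(top=(177,208),scene=(231,137)),box(.15,.06,.006,.03),np.pi/6,(0,1,2,3))]
for n,k,near,pts,pitch,free in jobs:
    M={c:mask(c,I[c],k,near[c]) for c in I}
    o=atz('top',*near['top'],.02 if not pitch else .08)
    x0=[o[0],o[1],0 if not pitch else .06, np.pi/2 if not pitch else 0]
    for sets in (['top','scene'],['top'],['scene']):
        if pitch and len(sets)<2: continue
        x,f=fit({c:M[c] for c in sets},pts,x0,pitch,free);print(n,sets,x,f)
    for c in I:
        cs,_=cv2.findContours(M[c],0,2);cv2.drawContours(vis[c],cs,-1,(0,255,255),1)
a=cv2.resize(vis['top'][150:290,100:380],None,fx=2.5,fy=2.5,interpolation=cv2.INTER_CUBIC)
b=cv2.resize(vis['scene'][85:285,190:280],None,fx=1,fy=1)
cv2.imwrite('pics/t1c.png',a)
cv2.imwrite('pics/t1d.png',np.hstack([cv2.resize(I['top'][160:245,105:215],None,fx=5,fy=5,interpolation=cv2.INTER_CUBIC),cv2.resize(vis['scene'][85:285,190:280],(191,425),interpolation=cv2.INTER_CUBIC)]))
for f,off in(('tape',(342,146)),('cup',(276,144)),('carton',(207,135))):print(f,atz('top',*off,.03))
E
python3 run1.py
```

```text
lid ['top', 'scene'] [ 0.4375 -0.1009  0.      1.7113] 0.10515642827889127
lid ['top'] [ 0.4381 -0.1     0.      1.7228] 0.097369106538161
lid ['scene'] [ 0.4369 -0.1008  0.      1.7129] 0.1035030642354543
base ['top', 'scene'] [ 0.5792 -0.1864  0.      1.4255] 0.062314485706482625
base ['top'] [ 0.5797 -0.1855  0.      1.4306] 0.057389223533294786
base ['scene'] [ 0.5787 -0.1866  0.      1.4219] 0.061079620702442106
green ['top', 'scene'] [ 0.588   0.2133  0.0533 -0.0858] 0.0794555113716005
tape [ 0.7462 -0.2074  0.03  ]
cup [ 0.7536 -0.035   0.03  ]
carton [0.7805 0.1461 0.03  ]
```

View pics/t1c.png

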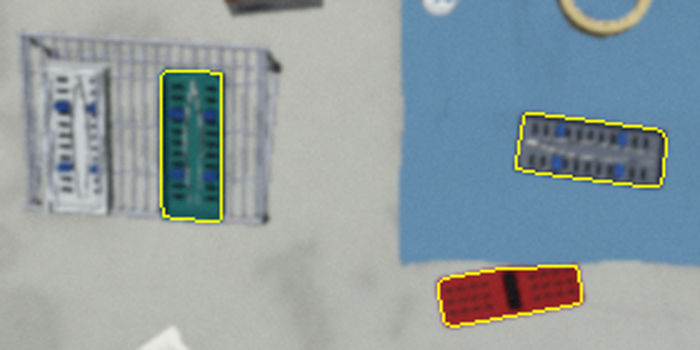

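View pics/t1d.png

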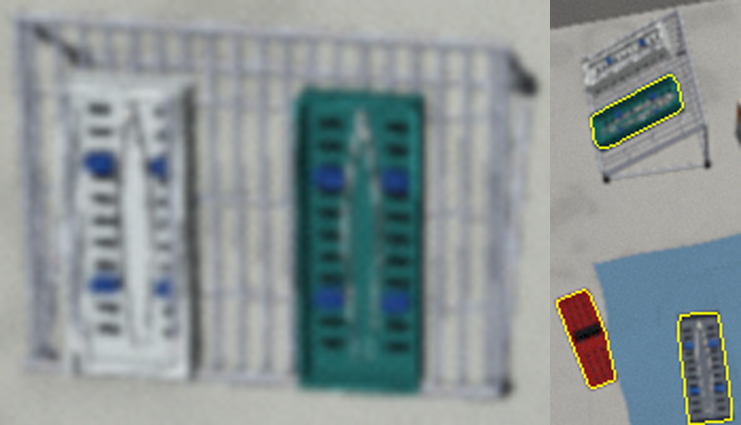

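The green tray (crop 296–422 × 90–388) and the white one (68–190 × 78–378) lie side by side on the rack. The grey base and red lid outlines fit well in both views. I'm moving above the green tray.

```bash
m='python3 -m inch'
python3 -m inch '[{"claw":1,"travel":[0.1,0.2,0],"turn":-0.04},{"claw":1,"travel":[0.2,0.4,0],"turn":-0.08},{"claw":1,"travel":[0.3,0.6,0],"turn":-0.126},{"claw":1,"travel":[0.4,0.8,0],"turn":-0.126},{"claw":1,"travel":[0.5,0.95,0],"turn":-0.126}]' 40
python3 -m inch '[{"claw":1,"travel":[0.1,0.2,0],"turn":0},{"claw":1,"travel":[0.2,0.4,0],"turn":0},{"claw":1,"travel":[0.3,0.6,0],"turn":0},{"claw":1,"travel":[0.4,0.8,0],"turn":0},{"claw":1,"travel":[0.5,0.95,0],"turn":0}]'
python3 -m inch '[{"claw":1,"travel":[0.1,0.2,0],"turn":0},{"claw":1,"travel":[0.2,0.4,0],"turn":0},{"claw":1,"travel":[0.3,0.6,0],"turn":0},{"claw":1,"travel":[0.4,0.8,0],"turn":0},{"claw":1,"travel":[0.5,0.95,0],"turn":0}]'
python3 -m inch '[{"claw":1,"travel":[0.1,0.2,0],"turn":0},{"claw":1,"travel":[0.2,0.4,0],"turn":0},{"claw":1,"travel":[0.3,0.6,-0.1],"turn":0},{"claw":1,"travel":[0.4,0.8,-0.3],"turn":0},{"claw":1,"travel":[0.5,0.95,-0.5],"turn":0}]'
```

```text
clock: 0.6
position: [0.2754, -0.3548, 0.25]
ee_rot: [-0.001, 0.999, -0.043, -0.0]
contact_force: [-0.0, -1.4, -0.4]
width: 0.0851
gripper_force: 0.0
clock: 1.1
position: [0.3752, -0.1651, 0.2501]
ee_rot: [-0.0, 0.999, -0.043, -0.0]
contact_force: [0.6, -0.3, 0.4]
width: 0.0854
gripper_force: 0.0
clock: 1.6
position: [0.4754, 0.0249, 0.2501]
ee_rot: [-0.0, 0.999, -0.042, -0.0]
contact_force: [0.3, -0.7, -0.2]
width: 0.0855
gripper_force: 0.0
clock: 2.1
position: [0.5711, 0.2067, 0.1599]
ee_rot: [-0.0, 0.999, -0.042, 0.001]
contact_force: [0.2, 0.2, -0.6]
width: 0.0858
gripper_force: 0.0
```

```bash
python3 -m inch '[{"claw":1,"travel":[0,0,-0.15],"turn":0},{"claw":1,"travel":[0,0,-0.25],"turn":0},{"claw":1,"travel":[0,0,-0.32],"turn":0},{"claw":1,"travel":[0,0,-0.365],"turn":0},{"claw":1,"travel":[0,0,-0.365],"turn":0}]'
python3 -m inch '[{"claw":-0.5,"travel":[0,0,0],"turn":0},{"claw":-0.5,"travel":[0,0,0],"turn":0},{"claw":-0.5,"travel":[0,0,0],"turn":0},{"claw":-0.5,"travel":[0,0,0],"turn":0},{"claw":-0.5,"travel":[0,0,0],"turn":0}]' 40
python3 -c "
from h import *
snap('top','t2.png',(105,130,265,250),4.5)"
```

```text
clock: 2.6
position: [0.5692, 0.2041, 0.0859]
ee_rot: [0.0, 0.999, -0.043, -0.002]
contact_force: [-0.2, -0.1, 0.3]
width: 0.0858
gripper_force: 0.0
clock: 3.1
position: [0.5718, 0.2058, 0.0896]
ee_rot: [-0.002, 0.999, -0.043, 0.002]
contact_force: [0.1, 3.1, 6.2]
width: 0.0587
gripper_force: 43.8
```

View pics/t2.png

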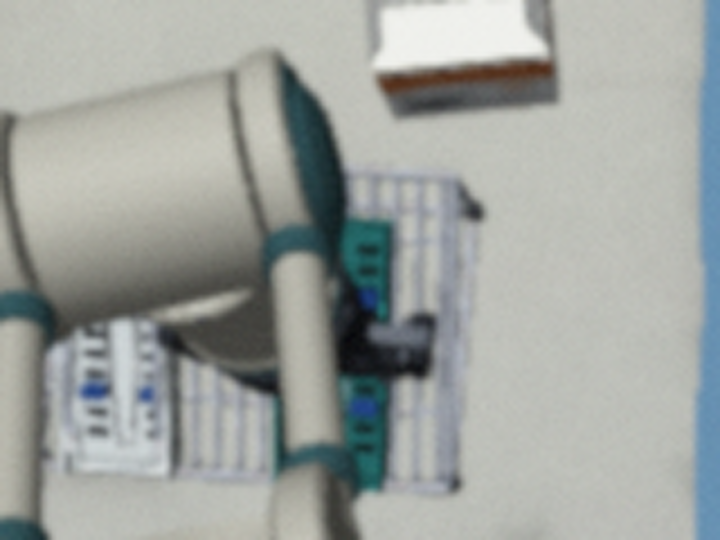

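The fingers straddle the green tray mid-length (picture 370, 345), but they sit about 12 mm higher than I meant. I'll reopen, go lower and regrip.

```bash
python3 -m inch '[{"claw":0.8,"travel":[0,0,0],"turn":0},{"claw":0.8,"travel":[0,0,0],"turn":0},{"claw":0.8,"travel":[0.02,0.02,-0.03],"turn":0},{"claw":0.8,"travel":[0.02,0.02,-0.06],"turn":0},{"claw":0.8,"travel":[0.02,0.02,-0.06],"turn":0}]'
python3 -m inch '[{"claw":-0.5,"travel":[0,0,0],"turn":0},{"claw":-0.5,"travel":[0,0,0],"turn":0},{"claw":-0.5,"travel":[0,0,0],"turn":0},{"claw":-0.5,"travel":[0,0,0],"turn":0},{"claw":-0.5,"travel":[0,0,0],"turn":0}]' 40
```

```text
clock: 3.65
position: [0.5734, 0.2081, 0.0738]
ee_rot: [0.001, 0.999, -0.043, -0.001]
contact_force: [-0.5, 0.7, -0.6]
width: 0.0769
gripper_force: 0.0
clock: 4.15
position: [0.5741, 0.2083, 0.0754]
ee_rot: [0.0, 0.999, -0.043, -0.0]
contact_force: [-0.2, -0.9, -0.3]
width: 0.0593
gripper_force: 43.4
```

```bash
python3 -m inch '[{"claw":-0.5,"travel":[0,0,0.05],"turn":0},{"claw":-0.5,"travel":[0,0,0.15],"turn":0},{"claw":-0.5,"travel":[0,0,0.3],"turn":0},{"claw":-0.5,"travel":[0,0,0.45],"turn":0},{"claw":-0.5,"travel":[0,0,0.45],"turn":0}]'
python3 -m inch '[{"claw":-0.5,"travel":[0,-0.15,0],"turn":0.04},{"claw":-0.5,"travel":[0,-0.35,0],"turn":0.08},{"claw":-0.5,"travel":[0,-0.55,0],"turn":0.12},{"claw":-0.5,"travel":[0,-0.75,0],"turn":0.16},{"claw":-0.5,"travel":[0,-0.87,0],"turn":0.2}]'
python3 -m inch '[{"claw":-0.5,"travel":[0,0,0],"turn":0.04},{"claw":-0.5,"travel":[0,0,0],"turn":0.08},{"claw":-0.5,"travel":[0,0,0],"turn":0.12},{"claw":-0.5,"travel":[0,0,0],"turn":0.16},{"claw":-0.5,"travel":[0,0,0],"turn":0.2}]'
python3 -m inch '[{"claw":-0.5,"travel":[0,0,0],"turn":0.04},{"claw":-0.5,"travel":[0,0,0],"turn":0.081},{"claw":-0.5,"travel":[0,0,-0.05],"turn":0.081},{"claw":-0.5,"travel":[0,0,-0.1],"turn":0.081},{"claw":-0.5,"travel":[0,0,-0.1],"turn":0.081}]'
python3 -c "
from h import *
snap('scene','s3.png',(180,60,340,180),4.5)"
```

```text
clock: 4.65
position: [0.5773, 0.2094, 0.1706]
ee_rot: [-0.002, 0.999, -0.043, 0.005]
contact_force: [0.3, 0.4, -1.1]
width: 0.0592
gripper_force: 43.6
clock: 5.15
position: [0.5735, 0.0319, 0.1645]
ee_rot: [0.0, 0.963, 0.27, -0.001]
contact_force: [0.7, 1.1, -1.7]
width: 0.0591
gripper_force: 43.7
clock: 5.65
position: [0.5736, 0.0345, 0.1644]
ee_rot: [-0.001, 0.832, 0.554, -0.001]
contact_force: [0.9, -0.5, -1.2]
width: 0.0592
gripper_force: 43.7
clock: 6.15
position: [0.5724, 0.0345, 0.1428]
ee_rot: [-0.002, 0.757, 0.653, -0.002]
contact_force: [-1.2, 0.3, -1.4]
width: 0.0592
gripper_force: 43.8
```

View pics/raw_s3.png

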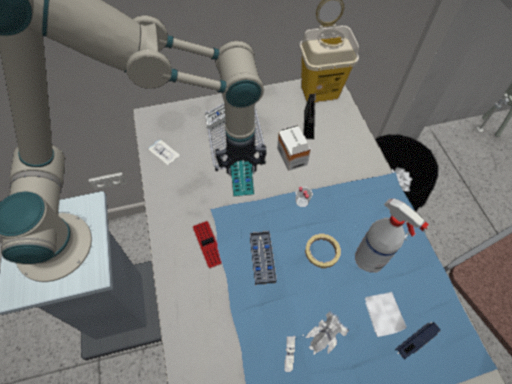

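```bash
python3 -m inch '[{"claw":-0.5,"travel":[0,0,-0.1],"turn":0},{"claw":-0.5,"travel":[0,0,-0.2],"turn":0},{"claw":-0.5,"travel":[0,0,-0.3],"turn":0},{"claw":-0.5,"travel":[0,0,-0.38],"turn":0},{"claw":-0.5,"travel":[0,0,-0.38],"turn":0}]' 22
python3 -m inch '[{"claw":-0.5,"travel":[0,0,-0.02],"turn":0},{"claw":-0.5,"travel":[0,0,-0.04],"turn":0},{"claw":-0.5,"travel":[0,0,-0.06],"turn":0},{"claw":-0.5,"travel":[0,0,-0.08],"turn":0},{"claw":-0.5,"travel":[0,0,-0.1],"turn":0}]'
```

```text
clock: 6.7
position: [0.5725, 0.0345, 0.0672]
ee_rot: [-0.002, 0.757, 0.653, -0.002]
contact_force: [0.3, 0.6, -2.1]
width: 0.0592
gripper_force: 43.7
clock: 7.2
position: [0.5749, 0.035, 0.0501]
ee_rot: [0.0, 0.757, 0.653, 0.001]
contact_force: [-1.4, 5.5, 14.8]
width: 0.0589
gripper_force: 45.1
```

```bash
python3 -m inch '[{"claw":-0.3,"travel":[0,0,0],"turn":0},{"claw":-0.3,"travel":[0,0,-0.02],"turn":0},{"claw":-0.3,"travel":[0,0,-0.04],"turn":0},{"claw":-0.3,"travel":[0,0,-0.06],"turn":0},{"claw":-0.3,"travel":[0,0,-0.06],"turn":0}]' 20
```

```text
clock: 7.7
position: [0.577, 0.0386, 0.0409]
ee_rot: [-0.0, 0.758, 0.653, 0.005]
contact_force: [-0.1, 13.7, 16.3]
width: 0.0591
gripper_force: 45.4
```

```bash
python3 -m inch '[{"claw":-0.3,"travel":[0,0,-0.02],"turn":0},{"claw":-0.3,"travel":[0,0,-0.04],"turn":0},{"claw":-0.3,"travel":[0,0,-0.055],"turn":0},{"claw":-0.3,"travel":[0,0,-0.055],"turn":0},{"claw":-0.3,"travel":[0,0,-0.055],"turn":0}]'
python3 -c "
from h import *
print(get_state()['moment'])
snap('scene','s4.png',(200,130,300,215),6)"
```

```text
clock: 8.2
position: [0.5781, 0.037, 0.0294]
ee_rot: [0.002, 0.757, 0.653, 0.005]
contact_force: [2.1, 9.6, 11.4]
width: 0.0593
gripper_force: 45.4
[ 0.99667543 -0.11566769  0.00149726]
```

View pics/s4.png

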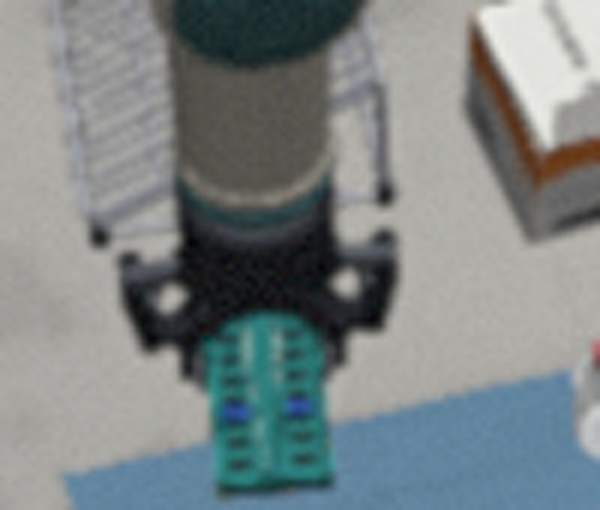

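```bash
python3 -m inch '[{"claw":0.5,"travel":[0,0,0],"turn":0},{"claw":0.9,"travel":[0,0,0],"turn":0},{"claw":0.9,"travel":[0,0,0],"turn":0},{"claw":0.9,"travel":[0,0,0.2],"turn":0},{"claw":0.9,"travel":[0,0,0.4],"turn":0}]'
python3 -m inch '[{"claw":0.9,"travel":[0,0,0.2],"turn":0},{"claw":0.9,"travel":[0,0.25,0.4],"turn":0},{"claw":0.9,"travel":[0,0.5,0.6],"turn":0},{"claw":0.9,"travel":[0,0.75,0.6],"turn":0},{"claw":0.9,"travel":[0,0.75,0.6],"turn":0}]'
cat > run2.py <<'E'
from fit import *
np.set_printoptions(precision=4,suppress=True)
snap('scene','s5.png');snap('top','t5.png')
I={c:cv2.imread(f'pics/raw_{f}5.png') for c,f in(('scene','s'),('top','t'))}
P=[.578,.032,.02]
near={c:tuple(proj(c,P)) for c in I};print(near)
M={c:mask(c,I[c],'teal',near[c]) for c in I}
for sets in (['top','scene'],['top'],['scene']):
    print(sets,*fit({c:M[c] for c in sets},box(.15,.06,.006,.03),[.578,.03,0,1.45]))
for c in I:
    cs,_=cv2.findContours(M[c],0,2);cv2.drawContours(I[c],cs,-1,(0,255,255),1)
k=lambda c:cv2.resize(I[c][int(near[c][1])-50:int(near[c][1])+50,int(near[c][0])-50:int(near[c][0])+50],(390,390),interpolation=cv2.INTER_CUBIC)
cv2.imwrite('pics/c5.png',np.hstack([k('top'),k('scene')]))
print(get_state()['position'])
E
python3 run2.py
```

```text
clock: 8.75
position: [0.5728, 0.0341, 0.1055]
ee_rot: [-0.002, 0.757, 0.654, -0.002]
contact_force: [1.9, -0.1, 0.6]
width: 0.081
gripper_force: 0.0
clock: 9.25
position: [0.5746, 0.1875, 0.2283]
ee_rot: [0.0, 0.756, 0.654, 0.002]
contact_force: [-0.2, -0.2, -0.3]
width: 0.0815
gripper_force: 0.0
{'scene': (np.float64(243.520103117173), np.float64(192.29519289964625)), 'top': (np.float64(250.9787132490623), np.float64(211.08019639549832))}
['top', 'scene'] [0.5807 0.0455 0.     1.4312] 0.05826099380404415
['top'] [0.5814 0.0457 0.     1.4275] 0.04302839116719248
['scene'] [0.5799 0.0454 0.     1.427 ] 0.06487726861831589
[0.5744 0.1875 0.2272]
```

View pics/c5.png

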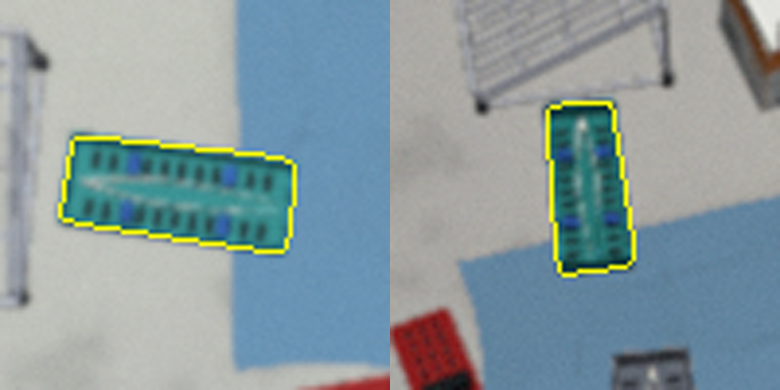

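```bash
python3 -m inch '[{"claw":0.9,"travel":[0.025,-0.25,0],"turn":0},{"claw":0.9,"travel":[0.025,-0.5,-0.1],"turn":0},{"claw":0.9,"travel":[0.025,-0.71,-0.25],"turn":0},{"claw":0.9,"travel":[0.025,-0.71,-0.45],"turn":0},{"claw":0.9,"travel":[0.025,-0.71,-0.6],"turn":0}]'
python3 -m inch '[{"claw":0.9,"travel":[0,0,-0.15],"turn":0},{"claw":0.9,"travel":[0,0,-0.3],"turn":0},{"claw":0.9,"travel":[0,0,-0.38],"turn":0},{"claw":0.9,"travel":[0,0,-0.38],"turn":0},{"claw":0.9,"travel":[0,0,-0.38],"turn":0}]'
```

```text
clock: 9.85
position: [0.5774, 0.0391, 0.1036]
ee_rot: [-0.001, 0.758, 0.652, -0.002]
contact_force: [0.0, -0.0, -0.3]
width: 0.0811
gripper_force: 0.0
clock: 10.35
position: [0.5789, 0.0415, 0.0301]
ee_rot: [-0.0, 0.757, 0.653, -0.001]
contact_force: [0.0, -0.5, 0.5]
width: 0.0814
gripper_force: 0.0
```

```bash
python3 -m inch '[{"claw":0.5,"travel":[0.003,0.02,0],"turn":0},{"claw":0.2,"travel":[0.003,0.02,0],"turn":0},{"claw":-0.3,"travel":[0.003,0.02,0],"turn":0},{"claw":-0.3,"travel":[0.003,0.02,0],"turn":0},{"claw":-0.3,"travel":[0.003,0.02,0],"turn":0}]' 40
python3 -m inch '[{"claw":-0.3,"travel":[0,0,0],"turn":0},{"claw":-0.3,"travel":[0,0,0.1],"turn":0},{"claw":-0.3,"travel":[0,0,0.25],"turn":0},{"claw":-0.3,"travel":[0,0,0.35],"turn":0},{"claw":-0.3,"travel":[0,0,0.35],"turn":0}]'
python3 -m inch '[{"claw":-0.3,"travel":[0,-0.2,0],"turn":0},{"claw":-0.3,"travel":[0,-0.4,0],"turn":0},{"claw":-0.3,"travel":[0,-0.6,0],"turn":0},{"claw":-0.3,"travel":[0,-0.8,0],"turn":0},{"claw":-0.3,"travel":[0,-1,0],"turn":0}]'
python3 -m inch '[{"claw":-0.3,"travel":[0,-0.1,0],"turn":0},{"claw":-0.3,"travel":[0,-0.14,0],"turn":0},{"claw":-0.3,"travel":[0,-0.14,0],"turn":0},{"claw":-0.3,"travel":[0,-0.14,0],"turn":0}]'
python3 -c "
from h import *
print(get_state()['position'])"
```

```text
clock: 10.85
position: [0.5808, 0.0467, 0.032]
ee_rot: [0.001, 0.757, 0.654, 0.001]
contact_force: [-0.4, 1.1, 6.3]
width: 0.0594
gripper_force: 44.2
clock: 11.35
position: [0.582, 0.0464, 0.1034]
ee_rot: [0.002, 0.757, 0.654, 0.002]
contact_force: [1.7, 0.5, -1.0]
width: 0.0592
gripper_force: 44.4
clock: 11.85
position: [0.5788, -0.1547, 0.0988]
ee_rot: [-0.001, 0.757, 0.654, -0.001]
contact_force: [0.5, 0.1, -0.5]
width: 0.0584
gripper_force: 44.3
clock: 12.25
position: [0.5793, -0.1802, 0.0997]
ee_rot: [-0.001, 0.757, 0.654, -0.0]
contact_force: [-0.5, 0.3, -2.6]
width: 0.0588
gripper_force: 44.3
[ 0.57930636 -0.18021467  0.09966126]
```

```bash
python3 -m inch '[{"claw":-0.3,"travel":[-0.005,-0.025,-0.05],"turn":0},{"claw":-0.3,"travel":[-0.005,-0.025,-0.1],"turn":0},{"claw":-0.3,"travel":[-0.005,-0.025,-0.15],"turn":0},{"claw":-0.3,"travel":[-0.005,-0.025,-0.15],"turn":0}]'
cat > run3.py <<'E'
from fit import *
import sys
np.set_printoptions(precision=4,suppress=True)
n=sys.argv[1]
snap('scene','s%s.png'%n);snap('top','t%s.png'%n)
I={c:cv2.imread(f'pics/raw_{f}{n}.png') for c,f in(('scene','s'),('top','t'))}
s=get_state()['position'];print(s)
P=[s[0],s[1],s[2]-.01]
near={c:tuple(proj(c,P)) for c in I}
M={c:mask(c,I[c],'teal',near[c]) for c in I}
for sets in (['top','scene'],['top'],['scene']):
  try: print(sets,*fit({c:M[c] for c in sets},box(.15,.06,.006,.03),[s[0],s[1],s[2]-.03,1.43],free=(0,1,2,3) if len(sets)==2 else (0,1,3)))
  except Exception as e: print(e)
for c in I:
    cs,_=cv2.findContours(M[c],0,2);cv2.drawContours(I[c],cs,-1,(0,255,255),1)
k=lambda c:cv2.resize(I[c][int(near[c][1])-50:int(near[c][1])+50,int(near[c][0])-50:int(near[c][0])+50],(390,390),interpolation=cv2.INTER_CUBIC)
cv2.imwrite('pics/c%s.png'%n,np.hstack([k('top'),k('scene')]))
E
python3 run3.py 6
```

```text
clock: 12.65
position: [0.5774, -0.1854, 0.0681]
ee_rot: [-0.002, 0.757, 0.654, -0.001]
contact_force: [-0.6, 1.0, -2.0]
width: 0.0589
gripper_force: 44.2
[ 0.5786 -0.1861  0.0697]
['top', 'scene'] [ 0.5794 -0.1864  0.0322  1.4019] 0.2237735291596048
['top'] [ 0.5781 -0.1851  0.0397  1.3936] 0.08440969861772041
['scene'] [ 0.5777 -0.1883  0.0397  1.4174] 0.3645879622771935
```

View pics/c6.png

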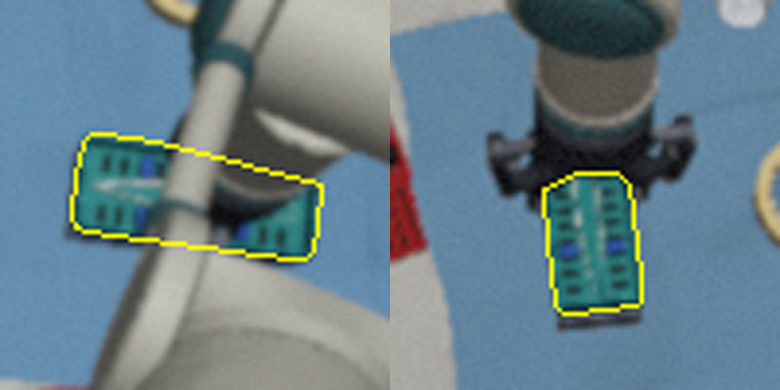

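The green tray is held level over the base (top view 70–320 × 130–260), with the base visible just beneath it. I'm lowering it.

```bash
python3 -m inch '[{"claw":-0.3,"travel":[0,0.003,-0.02],"turn":0},{"claw":-0.3,"travel":[0,0.003,-0.04],"turn":0},{"claw":-0.3,"travel":[0,0.003,-0.055],"turn":0},{"claw":-0.3,"travel":[0,0.003,-0.065],"turn":0},{"claw":-0.3,"travel":[0,0.003,-0.065],"turn":0}]'
```

```text
clock: 13.25
position: [0.5787, -0.1859, 0.0571]
ee_rot: [-0.0, 0.757, 0.654, -0.0]
contact_force: [0.1, 0.4, -2.4]
width: 0.0592
gripper_force: 44.3
```

```bash
python3 -m inch '[{"claw":-0.3,"travel":[0,0,-0.01],"turn":0},{"claw":-0.3,"travel":[0,0,-0.02],"turn":0},{"claw":-0.3,"travel":[0,0,-0.02],"turn":0}]'
```

```text
clock: 13.55
position: [0.5791, -0.1861, 0.056]
ee_rot: [0.001, 0.757, 0.654, 0.0]
contact_force: [-3.3, 0.8, 11.8]
width: 0.0589
gripper_force: 45.8
```

```bash
python3 -m inch '[{"claw":0.5,"travel":[0,0,0],"turn":0},{"claw":0.8,"travel":[0,0,0],"turn":0},{"claw":0.8,"travel":[0,0,0],"turn":0},{"claw":0.8,"travel":[0,0,0.2],"turn":0},{"claw":0.8,"travel":[0,0,0.4],"turn":0}]'
python3 -m inch '[{"claw":0.8,"travel":[0,0.1,0.2],"turn":0},{"claw":0.8,"travel":[0,0.35,0.3],"turn":0},{"claw":0.8,"travel":[0,0.6,0.3],"turn":-0.04},{"claw":0.8,"travel":[0,0.8,0.3],"turn":-0.08},{"claw":0.8,"travel":[0,1,0.3],"turn":-0.12}]'
cat > run4.py <<'E'
from fit import *
import sys
np.set_printoptions(precision=4,suppress=True)
n=sys.argv[1]
snap('scene','s%s.png'%n);snap('top','t%s.png'%n)
I={c:cv2.imread(f'pics/raw_{f}{n}.png') for c,f in(('scene','s'),('top','t'))}
near={c:tuple(proj(c,[.579,-.186,.045])) for c in I}
M={c:mask(c,I[c],'teal',near[c]) for c in I}
for sets in (['top','scene'],['top'],['scene']):
  print('green',sets,*fit({c:M[c] for c in sets},box(.15,.06,.006,.03),[.579,-.186,.024,1.43],free=(0,1,2,3) if len(sets)==2 else (0,1,3)))
print(get_state()['position'])
# base via dark strip under green: raw top again of union
E
python3 run4.py 7
```

```text
clock: 14.05
position: [0.5779, -0.1856, 0.1326]
ee_rot: [-0.002, 0.757, 0.654, -0.001]
contact_force: [1.0, -0.3, 1.0]
width: 0.0768
gripper_force: 0.0
clock: 14.55
position: [0.5786, 0.016, 0.1936]
ee_rot: [0.0, 0.867, 0.498, 0.0]
contact_force: [0.3, 0.8, -0.2]
width: 0.0768
gripper_force: 0.0
green ['top', 'scene'] [ 0.5805 -0.1864  0.0238  1.4282] 0.04935923006626347
green ['top'] [ 0.5812 -0.1859  0.024   1.4294] 0.041620654202048635
green ['scene'] [ 0.58   -0.1873  0.024   1.4254] 0.04979679772805168
[0.5782 0.0189 0.1933]
```

```bash
python3 - <<'E'
from fit import *
np.set_printoptions(precision=1,suppress=True)
def show(c,name,h,off=0):
    R,t=pose(c,np.pi/6)
    for P in ([-.075,.03,h],[-.075,-.03,h],[.075,.03,h],[.075,-.03,h]):
        print(name,P,(proj('top',R@P+t)-[105,160])*5+2)
show([.588,.2133,.0533,-.0858],'green',.03)
show([.5975,.323,.0533,-.0858],'white',.034)
show([.5975,.323,.0533,-.0858],'white lowwall',.0245)
E
```

```text
green [-0.075, 0.03, 0.03] [292.7 388.1]
green [-0.075, -0.03, 0.03] [412.9 397.3]
green [0.075, 0.03, 0.03] [291.7  98.3]
green [0.075, -0.03, 0.03] [417.5 107.6]
white [-0.075, 0.03, 0.034] [ 70.1 374.4]
white [-0.075, -0.03, 0.034] [190.2 383.6]
white [0.075, 0.03, 0.034] [58.7 83.5]
white [0.075, -0.03, 0.034] [184.4  92.8]
white lowwall [-0.075, 0.03, 0.0245] [ 76.6 366.8]
white lowwall [-0.075, -0.03, 0.0245] [195.7 375.9]
white lowwall [0.075, 0.03, 0.0245] [65.6 78.1]
white lowwall [0.075, -0.03, 0.0245] [190.2  87.3]
```

```bash
python3 -m inch '[{"claw":1,"travel":[0,0.2,0],"turn":-0.04},{"claw":1,"travel":[0,0.4,0],"turn":-0.08},{"claw":1,"travel":[0.03,0.6,0],"turn":-0.12},{"claw":1,"travel":[0.03,0.8,0],"turn":-0.16},{"claw":1,"travel":[0.03,1,0],"turn":-0.2}]'
python3 -m inch '[{"claw":1,"travel":[0,0.2,0],"turn":-0.04},{"claw":1,"travel":[0,0.4,0],"turn":-0.08},{"claw":1,"travel":[0,0.5,0],"turn":-0.12},{"claw":1,"travel":[0,0.5,0],"turn":-0.157},{"claw":1,"travel":[0,0.5,0],"turn":-0.157}]'
python3 -c "
from h import *
s=get_state();print(s['position'],2*np.arctan2(s['ee_rot'][2],s['ee_rot'][1]))"
```

```text
clock: 15.15
position: [0.5852, 0.2148, 0.193]
ee_rot: [0.0, 0.979, 0.206, -0.0]
contact_force: [0.1, 0.7, -0.6]
width: 0.0856
gripper_force: 0.0
clock: 15.65
position: [0.585, 0.3142, 0.1927]
ee_rot: [0.0, 0.999, -0.036, -0.0]
contact_force: [-0.7, -0.9, -0.5]
width: 0.0852
gripper_force: 0.0
[0.58498732 0.31420829 0.19266665] -0.07148947389422146
```

```bash
python3 -m inch '[{"claw":1,"travel":[0,0.02,-0.15],"turn":0},{"claw":1,"travel":[0,0.02,-0.35],"turn":0},{"claw":1,"travel":[0,0.02,-0.5],"turn":0},{"claw":1,"travel":[0,0.02,-0.58],"turn":0},{"claw":1,"travel":[0,0.02,-0.58],"turn":0}]' 40
python3 -m inch '[{"claw":0.5,"travel":[0,0,0],"turn":0},{"claw":0.2,"travel":[0,0,0],"turn":0},{"claw":-0.3,"travel":[0,0,0],"turn":0},{"claw":-0.3,"travel":[0,0,0],"turn":0},{"claw":-0.3,"travel":[0,0,0],"turn":0}]'
```

```text
clock: 16.15
position: [0.5832, 0.316, 0.0742]
ee_rot: [0.002, 0.999, -0.036, -0.003]
contact_force: [-0.5, -0.8, 0.3]
width: 0.0853
gripper_force: 0.0
clock: 16.65
position: [0.5865, 0.3189, 0.0797]
ee_rot: [-0.001, 0.999, -0.037, 0.002]
contact_force: [0.0, 1.3, 6.5]
width: 0.0594
gripper_force: 44.9
```

```bash
python3 -m inch '[{"claw":-0.3,"travel":[0,0,0.05],"turn":0},{"claw":-0.3,"travel":[0,0,0.15],"turn":0},{"claw":-0.3,"travel":[0,0,0.3],"turn":0},{"claw":-0.3,"travel":[0,0,0.45],"turn":0},{"claw":-0.3,"travel":[0,0,0.45],"turn":0}]'
python3 -m inch '[{"claw":-0.3,"travel":[0,-0.15,0],"turn":0.04},{"claw":-0.3,"travel":[0,-0.35,0],"turn":0.08},{"claw":-0.3,"travel":[0,-0.55,0],"turn":0.12},{"claw":-0.3,"travel":[0,-0.75,0],"turn":0.16},{"claw":-0.3,"travel":[0,-0.95,0],"turn":0.2}]'
python3 -m inch '[{"claw":-0.3,"travel":[0,-0.15,0],"turn":0.04},{"claw":-0.3,"travel":[0,-0.3,0],"turn":0.08},{"claw":-0.3,"travel":[0,-0.45,0],"turn":0.12},{"claw":-0.3,"travel":[0,-0.45,0],"turn":0.16},{"claw":-0.3,"travel":[0,-0.45,0],"turn":0.2}]'
python3 -m inch '[{"claw":-0.3,"travel":[-0.04,0,0],"turn":0.04},{"claw":-0.3,"travel":[-0.04,0,0],"turn":0.0775},{"claw":-0.3,"travel":[-0.04,0,-0.15],"turn":0.0775},{"claw":-0.3,"travel":[-0.04,0,-0.3],"turn":0.0775},{"claw":-0.3,"travel":[-0.04,0,-0.3],"turn":0.0775}]'
python3 -c "
from h import *
s=get_state();print(s['position'],2*np.arctan2(s['ee_rot'][2],s['ee_rot'][1]))"
```

```text
clock: 17.15
position: [0.5869, 0.3185, 0.1722]
ee_rot: [-0.001, 0.999, -0.037, 0.004]
contact_force: [0.0, 0.9, -2.5]
width: 0.0595
gripper_force: 44.1
clock: 17.65
position: [0.5832, 0.1261, 0.1659]
ee_rot: [0.0, 0.961, 0.277, -0.002]
contact_force: [0.4, 0.7, -1.4]
width: 0.0588
gripper_force: 44.2
clock: 18.15
position: [0.5834, 0.0365, 0.1659]
ee_rot: [-0.001, 0.829, 0.559, -0.002]
contact_force: [0.2, 0.9, -2.3]
width: 0.0598
gripper_force: 44.3
clock: 18.65
position: [0.572, 0.038, 0.1026]
ee_rot: [-0.004, 0.756, 0.654, -0.005]
contact_force: [-1.2, -1.0, -2.5]
width: 0.0595
gripper_force: 44.5
[0.57197014 0.03797943 0.10255658] 1.4268341707793075
```

```bash
python3 -m inch '[{"claw":-0.3,"travel":[0,0,-0.08],"turn":0},{"claw":-0.3,"travel":[0,0,-0.16],"turn":0},{"claw":-0.3,"travel":[0,0,-0.2],"turn":0},{"claw":-0.3,"travel":[0,0,-0.22],"turn":0},{"claw":-0.3,"travel":[0,0,-0.24],"turn":0}]'
python3 -m inch '[{"claw":-0.3,"travel":[0,0,-0.02],"turn":0},{"claw":-0.3,"travel":[0,0,-0.04],"turn":0},{"claw":-0.3,"travel":[0,0,-0.06],"turn":0},{"claw":-0.3,"travel":[0,0,-0.08],"turn":0},{"claw":-0.3,"travel":[0,0,-0.08],"turn":0}]'
python3 -m inch '[{"claw":-0.3,"travel":[0,0,-0.02],"turn":0},{"claw":-0.3,"travel":[0,0,-0.03],"turn":0},{"claw":-0.3,"travel":[0,0,-0.03],"turn":0}]'
```

```text
clock: 19.15
position: [0.5773, 0.038, 0.0598]
ee_rot: [0.0, 0.756, 0.654, 0.0]
contact_force: [0.6, -0.5, -2.3]
width: 0.0595
gripper_force: 44.6
clock: 19.65
position: [0.5791, 0.0423, 0.0473]
ee_rot: [-0.001, 0.757, 0.653, 0.005]
contact_force: [-1.5, 12.7, 16.9]
width: 0.0594
gripper_force: 46.9
clock: 19.95
position: [0.5802, 0.042, 0.0416]
ee_rot: [0.001, 0.757, 0.653, 0.005]
contact_force: [-0.7, 12.8, 16.4]
width: 0.0595
gripper_force: 46.9
```

```bash
python3 -m inch '[{"claw":-0.3,"travel":[0,0,-0.015],"turn":0},{"claw":-0.3,"travel":[0,0,-0.03],"turn":0},{"claw":-0.3,"travel":[0,0,-0.045],"turn":0},{"claw":-0.3,"travel":[0,0,-0.045],"turn":0}]'
```

```text
clock: 20.35
position: [0.5808, 0.0405, 0.0317]
ee_rot: [0.002, 0.757, 0.654, 0.005]
contact_force: [0.9, 8.9, 10.4]
width: 0.0592
gripper_force: 46.5
```

```bash
python3 -m inch '[{"claw":0.5,"travel":[0,0,0],"turn":0},{"claw":0.8,"travel":[0,0,0],"turn":0},{"claw":0.8,"travel":[0,0,0],"turn":0},{"claw":0.8,"travel":[0,0,0.2],"turn":0},{"claw":0.8,"travel":[0,0,0.4],"turn":0}]'
python3 -m inch '[{"claw":0.8,"travel":[0,0,0.2],"turn":0},{"claw":0.8,"travel":[0,0.25,0.4],"turn":0},{"claw":0.8,"travel":[0,0.5,0.6],"turn":0},{"claw":0.8,"travel":[0,0.75,0.6],"turn":0},{"claw":0.8,"travel":[0,0.75,0.6],"turn":0}]'
cat > run5.py <<'E'
from fit import *
np.set_printoptions(precision=4,suppress=True)
snap('scene','s8.png');snap('top','t8.png')
ld=lambda n:{c:cv2.imread(f'pics/raw_{f}{n}.png') for c,f in(('scene','s'),('top','t'))}
I,B,G=ld(8),ld(1),ld(5);P=[.58,.045,.025]
near={c:np.array(proj(c,P)) for c in I};M={};yy,xx=np.mgrid[:384,:512]
for c in I:
    d=cv2.absdiff(cv2.GaussianBlur(I[c],(3,3),0),cv2.GaussianBlur(B[c],(3,3),0)).max(2)
    m=(d>22)&(np.hypot(xx-near[c][0],yy-near[c][1])<36)
    m=cv2.morphologyEx(m.astype(np.uint8)*255,cv2.MORPH_CLOSE,np.ones((3,3)));m=cv2.morphologyEx(m,cv2.MORPH_OPEN,np.ones((3,3)))
    o,h=clean(m>0,near[c]);cv2.fillConvexPoly(o,h,255);M[c]=o
pts=np.vstack([box(.15,.06,.006,.0245),[[x,s*.03,.034] for x in(-.05,.075) for s in(-1,1)]])
for s in(['top','scene'],['top'],['scene']):print('white',s,*fit({c:M[c] for c in s},pts,[.58,.045,0,1.43]))
for n,J in(('white',I),('green5',G)):
  for c in J:
    hs=cv2.cvtColor(J[c],cv2.COLOR_BGR2HSV).astype(int)
    m=(hs[...,0]>108)&(hs[...,0]<130)&(hs[...,1]>130)&(np.hypot(xx-near[c][0],yy-near[c][1])<26)
    k,l,st,ce=cv2.connectedComponentsWithStats(m.astype(np.uint8))
    q=[ce[i] for i in range(1,k) if st[i,4]>=4];print(n,c,[atz(c,*a,.02)[:2].round(4).tolist() for a in q])
print(get_state()['position'])
for c in I:
    cs,_=cv2.findContours(M[c],0,2);cv2.drawContours(I[c],cs,-1,(0,255,255),1)
k=lambda c:cv2.resize(I[c][int(near[c][1])-50:int(near[c][1])+50,int(near[c][0])-50:int(near[c][0])+50],(390,390),interpolation=cv2.INTER_CUBIC)
cv2.imwrite('pics/c8.png',np.hstack([k('top'),k('scene')]))
E
python3 run5.py
```

```text
clock: 20.85
position: [0.5755, 0.0377, 0.1077]
ee_rot: [-0.002, 0.756, 0.654, -0.002]
contact_force: [0.9, -0.2, 0.5]
width: 0.077
gripper_force: 0.0
clock: 21.35
position: [0.5773, 0.1912, 0.2304]
ee_rot: [0.0, 0.756, 0.655, 0.002]
contact_force: [-0.3, 0.3, 0.5]
width: 0.0768
gripper_force: 0.0
white ['top', 'scene'] [0.5827 0.0396 0.     1.4477] 0.08229166013929734
white ['top'] [0.5835 0.0395 0.     1.4504] 0.07138081566838406
white ['scene'] [0.5821 0.0411 0.     1.4338] 0.08704614975395664
white scene [[0.5927, 0.0056]]
white top [[0.5936, 0.0094]]
green5 scene [[0.5914, 0.0092], [0.5577, 0.0141]]
green5 top []
[0.577  0.1911 0.2293]
```

```bash
python3 - <<'E'
from fit import *
np.set_printoptions(precision=4,suppress=True)
ld=lambda n:{c:cv2.imread(f'pics/raw_{f}{n}.png') for c,f in(('scene','s'),('top','t'))}
yy,xx=np.mgrid[:384,:512]
for n,num,P in(('white',8,[.582,.0405,.02]),('green5',5,[.5807,.0455,.02]),('base',1,[.5792,-.1864,.02]),('green7',7,[.5805,-.1864,.044])):
  for c,im in ld(num).items():
    f=im.astype(float);s=f[...,0]-f[...,1]  # blue minus green
    q=[]
    for sx in(-1,1):
      for sy in(-1,1):
        # local blob search
        x=P+pose([0,0,0,1.43])[0]@np.array([sx*.0345,sy*.0145,0]);u=proj(c,x)
        w=np.where(np.hypot(xx-u[0],yy-u[1])<5,np.maximum(s-np.percentile(s[np.hypot(xx-u[0],yy-u[1])<5],70),0),0)
        q.append(atz(c,(w*xx).sum()/w.sum(),(w*yy).sum()/w.sum(),P[2])[:2]-P[:2])
    q=np.array(q);print(n,c,(q*1000).round(1).tolist(),'mean',q.mean(0)*1000)
E
```

```text
white scene [[10.7, -34.3], [-21.2, -29.8], [20.2, 29.3], [-11.7, 34.5]] mean [-0.4882 -0.0786]
white top [[12.2, -30.5], [-19.3, -25.7], [21.2, 32.4], [-10.0, 36.9]] mean [1.009  3.2953]
green5 scene [[10.6, -36.0], [-22.1, -31.3], [19.4, 26.6], [-12.5, 31.4]] mean [-1.1449 -2.3417]
green5 top [[11.6, -32.7], [-22.0, -27.7], [20.1, 30.3], [-11.6, 35.2]] mean [-0.4762  1.2669]
base scene [[11.6, -35.8], [-21.6, -30.8], [20.0, 27.2], [-12.5, 32.3]] mean [-0.617  -1.7609]
base top [[11.9, -31.6], [-20.8, -27.0], [21.5, 31.0], [-12.4, 36.2]] mean [0.0289 2.1299]
green7 scene [[10.4, -36.6], [-22.8, -31.6], [19.6, 26.0], [-13.1, 30.8]] mean [-1.4758 -2.8322]
green7 top [[11.2, -33.2], [-21.4, -28.3], [20.8, 29.9], [-12.2, 34.8]] mean [-0.4093  0.7987]
```

View pics/c8.png

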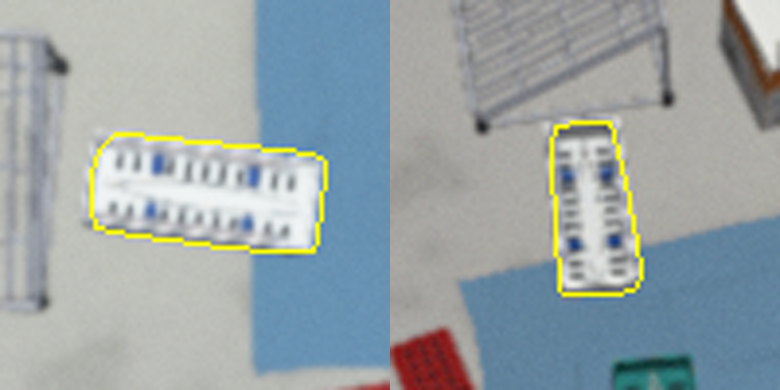

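```bash
python3 -m inch '[{"claw":0.9,"travel":[0.025,-0.25,0],"turn":0},{"claw":0.9,"travel":[0.025,-0.5,-0.1],"turn":0},{"claw":0.9,"travel":[0.025,-0.715,-0.25],"turn":0},{"claw":0.9,"travel":[0.025,-0.715,-0.45],"turn":0},{"claw":0.9,"travel":[0.025,-0.715,-0.6],"turn":0}]' 40
python3 -m inch '[{"claw":0.9,"travel":[0,0,-0.15],"turn":0},{"claw":0.9,"travel":[0,0,-0.3],"turn":0},{"claw":0.9,"travel":[0,0,-0.38],"turn":0},{"claw":0.9,"travel":[0,0,-0.38],"turn":0},{"claw":0.9,"travel":[0,0,-0.38],"turn":0}]'
```

```text
clock: 21.95
position: [0.58, 0.0416, 0.1056]
ee_rot: [-0.001, 0.757, 0.653, -0.002]
contact_force: [-0.0, 0.3, -0.4]
width: 0.0812
gripper_force: 0.0
clock: 22.45
position: [0.5816, 0.0441, 0.0321]
ee_rot: [-0.0, 0.756, 0.654, -0.001]
contact_force: [0.4, -0.2, -0.3]
width: 0.0813
gripper_force: 0.0
```

```bash
python3 -m inch '[{"claw":0.5,"travel":[0,0,0],"turn":0},{"claw":0.2,"travel":[0,0,0],"turn":0},{"claw":-0.3,"travel":[0,0,0],"turn":0},{"claw":-0.3,"travel":[0,0,0],"turn":0},{"claw":-0.3,"travel":[0,0,0],"turn":0}]' 40
python3 -m inch '[{"claw":-0.3,"travel":[0,0,0],"turn":0},{"claw":-0.3,"travel":[0,0,0.15],"turn":0},{"claw":-0.3,"travel":[0,0,0.3],"turn":0},{"claw":-0.3,"travel":[0,0,0.45],"turn":0},{"claw":-0.3,"travel":[0,0,0.45],"turn":0}]'
python3 -m inch '[{"claw":-0.3,"travel":[0,-0.2,0],"turn":0},{"claw":-0.3,"travel":[0,-0.4,0],"turn":0},{"claw":-0.3,"travel":[0,-0.6,0],"turn":0},{"claw":-0.3,"travel":[0,-0.8,0],"turn":0},{"claw":-0.3,"travel":[0,-1,0],"turn":0}]'
python3 -m inch '[{"claw":-0.3,"travel":[0,-0.1,0],"turn":0},{"claw":-0.3,"travel":[0,-0.15,0],"turn":0},{"claw":-0.3,"travel":[0,-0.15,0],"turn":0},{"claw":-0.3,"travel":[0,-0.15,0],"turn":0}]'
python3 -c "
from h import *
print(get_state()['position'])"
```

```text
clock: 22.95
position: [0.5826, 0.0448, 0.034]
ee_rot: [0.001, 0.756, 0.654, 0.001]
contact_force: [-0.4, -1.0, 6.3]
width: 0.0588
gripper_force: 44.2
clock: 23.45
position: [0.5849, 0.0451, 0.1267]
ee_rot: [0.003, 0.756, 0.654, 0.004]
contact_force: [1.2, 0.0, -2.0]
width: 0.0588
gripper_force: 45.2
clock: 23.95
position: [0.5809, -0.1561, 0.1209]
ee_rot: [-0.001, 0.756, 0.654, -0.0]
contact_force: [1.0, -0.2, -2.1]
width: 0.059
gripper_force: 45.1
clock: 24.35
position: [0.5814, -0.1837, 0.1217]
ee_rot: [-0.001, 0.756, 0.654, 0.0]
contact_force: [-0.2, 0.6, -3.3]
width: 0.0591
gripper_force: 45.1
[ 0.58137156 -0.18371709  0.12169023]
```

```bash
python3 -m inch '[{"claw":-0.3,"travel":[-0.011,-0.008,-0.05],"turn":0},{"claw":-0.3,"travel":[-0.011,-0.008,-0.1],"turn":0},{"claw":-0.3,"travel":[-0.011,-0.008,-0.13],"turn":0},{"claw":-0.3,"travel":[-0.011,-0.008,-0.13],"turn":0},{"claw":-0.3,"travel":[-0.011,-0.008,-0.13],"turn":0}]'
cat > dots.py <<'E'
from fit import *
import sys
np.set_printoptions(precision=4,suppress=True)
def dots(im,c,P,yaw=1.43):
    yy,xx=np.mgrid[:384,:512];f=im.astype(float);s=f[...,0]-f[...,1];q=[]
    for sx in(-1,1):
      for sy in(-1,1):
        x=P+pose([0,0,0,yaw])[0]@np.array([sx*.0345,sy*.0145,0]);u=proj(c,x);d=np.hypot(xx-u[0],yy-u[1])<5
        w=np.where(d,np.maximum(s-np.percentile(s[d],70),0),0)
        q.append(atz(c,(w*xx).sum()/w.sum(),(w*yy).sum()/w.sum(),P[2])[:2]-P[:2])
    return np.array(q)*1000
if __name__=='__main__':
    n=sys.argv[1];P=np.array(eval(sys.argv[2]))
    for c,f in(('scene','s'),('top','t')):
        snap(c,f+n+'.png');q=dots(cv2.imread(f'pics/raw_{f}{n}.png'),c,P);print(c,q.round(1).tolist(),q.mean(0))
    print(get_state()['position'])
E
python3 dots.py 9 '[.5798,-.1876,.082]'
```

```text
clock: 24.85
position: [0.5796, -0.1862, 0.096]
ee_rot: [-0.0, 0.756, 0.655, -0.0]
contact_force: [1.5, -0.4, -3.4]
width: 0.0591
gripper_force: 45.1
scene [[10.8, -36.0], [-20.6, -31.3], [21.7, 38.6], [-10.8, 38.1]] [0.261  2.3575]
top [[1.1, -33.1], [-18.9, -28.9], [21.4, 30.2], [-8.4, 34.6]] [-1.1825  0.7219]
[ 0.58   -0.1866  0.0967]
```

```bash
python3 -m inch '[{"claw":-0.3,"travel":[-0.003,0.005,-0.02],"turn":0},{"claw":-0.3,"travel":[-0.003,0.005,-0.04],"turn":0},{"claw":-0.3,"travel":[-0.003,0.005,-0.055],"turn":0},{"claw":-0.3,"travel":[-0.003,0.005,-0.065],"turn":0},{"claw":-0.3,"travel":[-0.003,0.005,-0.065],"turn":0}]'
python3 -m inch '[{"claw":-0.3,"travel":[0,0,-0.01],"turn":0},{"claw":-0.3,"travel":[0,0,-0.015],"turn":0},{"claw":-0.3,"travel":[0,0,-0.015],"turn":0}]'
```

```text
clock: 25.45
position: [0.5788, -0.1855, 0.083]
ee_rot: [-0.0, 0.756, 0.654, -0.0]
contact_force: [0.2, 0.1, -1.8]
width: 0.059
gripper_force: 45.1
clock: 25.75
position: [0.5793, -0.1857, 0.0819]
ee_rot: [0.001, 0.756, 0.654, 0.0]
contact_force: [-1.2, 0.6, 6.0]
width: 0.0588
gripper_force: 45.9
```

```bash
python3 -m inch '[{"claw":0.5,"travel":[0,0,0],"turn":0},{"claw":0.8,"travel":[0,0,0],"turn":0},{"claw":0.8,"travel":[0,0,0],"turn":0},{"claw":0.8,"travel":[0,0,0.2],"turn":0},{"claw":0.8,"travel":[0,0,0.4],"turn":0}]'
python3 -m inch '[{"claw":0.8,"travel":[0,0.1,0.2],"turn":0.04},{"claw":0.8,"travel":[0,0.35,0.3],"turn":0.08},{"claw":0.5,"travel":[0,0.6,0.3],"turn":0.091},{"claw":0.3,"travel":[0,0.8,0.3],"turn":0.091},{"claw":0,"travel":[0,1,0.3],"turn":0.091}]'
python3 dots.py 10 '[.5798,-.1876,.068]'
python3 - <<'E'
from fit import *
np.set_printoptions(precision=4,suppress=True)
I={c:cv2.imread(f'pics/raw_{f}10.png') for c,f in(('scene','s'),('top','t'))}
near=dict(top=(304,268),scene=(207,245));M={c:mask(c,I[c],'red',near[c]) for c in I}
print(fit(M,box(.146,.051,0,.003),[.4375,-.1,0,1.71]))
# lid bar: dark blob
yy,xx=np.mgrid[:384,:512]
for c in I:
    m=(M[c]>0)&(I[c].max(2)<60);m=cv2.erode(M[c],np.ones((5,5)))*m
    k,l,st,ce=cv2.connectedComponentsWithStats((m>0).astype(np.uint8));i=1+st[1:,4].argmax()
    print(c,st[i],atz(c,*ce[i],.026))
E
```

```text
clock: 26.25
position: [0.5782, -0.1852, 0.1597]
ee_rot: [-0.002, 0.756, 0.654, -0.001]
contact_force: [0.5, -0.7, 0.6]
width: 0.077
gripper_force: 0.0
clock: 26.75
position: [0.5789, 0.0164, 0.2208]
ee_rot: [0.0, 0.655, 0.755, 0.0]
contact_force: [0.9, 0.0, -0.2]
width: 0.0434
gripper_force: 0.0
scene [[11.0, -35.7], [-20.6, -31.1], [20.0, 27.0], [-11.5, 31.7]] [-0.3057 -2.0444]
top [[11.7, -31.8], [-18.8, -27.8], [20.8, 31.0], [-9.2, 34.8]] [1.1148 1.5614]
[0.5785 0.0193 0.2205]
(array([ 0.4376, -0.1008,  0.    ,  1.7299]), np.float64(0.15968003479440646))
scene [202 237  12   9  56] [ 0.4374 -0.1049  0.026 ]
top [302 259   6  14  56] [ 0.4384 -0.0993  0.026 ]
```

```bash
python3 -m inch '[{"claw":0,"travel":[-0.2,-0.1,0],"turn":-0.04},{"claw":0,"travel":[-0.4,-0.25,0],"turn":-0.08},{"claw":0,"travel":[-0.55,-0.4,-0.1],"turn":-0.12},{"claw":0,"travel":[-0.7,-0.58,-0.2],"turn":-0.16},{"claw":0,"travel":[-0.707,-0.59,-0.3],"turn":-0.2}]'
python3 -m inch '[{"claw":0,"travel":[0,0,0],"turn":-0.04},{"claw":0,"travel":[0,0,0],"turn":-0.08},{"claw":0,"travel":[0,0,-0.1],"turn":-0.12},{"claw":0,"travel":[0,0,-0.2],"turn":-0.16},{"claw":0,"travel":[0,0,-0.3],"turn":-0.2}]'
python3 -m inch '[{"claw":0,"travel":[0,0,0],"turn":-0.04},{"claw":0,"travel":[0,0,0],"turn":-0.08},{"claw":0,"travel":[0,0,0],"turn":-0.1},{"claw":0,"travel":[0,0,0],"turn":-0.1}]'
python3 -c "
from h import *
s=get_state();print(s['position'],2*np.arctan2(s['ee_rot'][2],s['ee_rot'][1]),s['width'])"
```

```text
clock: 27.35
position: [0.4342, -0.1068, 0.16]
ee_rot: [0.001, 0.859, 0.512, -0.001]
contact_force: [0.6, 0.3, 0.2]
width: 0.0426
gripper_force: 0.0
clock: 27.85
position: [0.4378, -0.1044, 0.0999]
ee_rot: [0.001, 0.975, 0.223, 0.0]
contact_force: [-0.9, -0.1, -0.2]
width: 0.0431
gripper_force: 0.0
clock: 28.25
position: [0.4377, -0.1042, 0.1003]
ee_rot: [0.0, 0.997, 0.071, -0.0]
contact_force: [-0.1, -1.1, -0.3]
width: 0.0426
gripper_force: 0.0
[ 0.43766256 -0.10420967  0.10030919] 0.14147152425487267 0.042631760488209325
```

```bash
python3 -m inch '[{"claw":0,"travel":[0,0.025,-0.1],"turn":0},{"claw":0,"travel":[0,0.025,-0.22],"turn":0},{"claw":0,"travel":[0,0.025,-0.32],"turn":0},{"claw":0,"travel":[0,0.025,-0.37],"turn":0},{"claw":0,"travel":[0,0.025,-0.37],"turn":0}]' 60
python3 -m inch '[{"claw":-0.3,"travel":[0,0,0],"turn":0},{"claw":-0.6,"travel":[0,0,0],"turn":0},{"claw":-1,"travel":[0,0,0],"turn":0},{"claw":-1,"travel":[0,0,0],"turn":0},{"claw":-1,"travel":[0,0,0],"turn":0}]' 60
```

```text
clock: 28.75
position: [0.4368, -0.0985, 0.0254]
ee_rot: [-0.001, 0.997, 0.071, -0.001]
contact_force: [0.4, 0.7, 0.1]
width: 0.0426
gripper_force: 0.0
clock: 29.25
position: [0.4386, -0.099, 0.0275]
ee_rot: [0.001, 0.997, 0.071, 0.001]
contact_force: [0.0, -0.7, 7.1]
width: 0.0111
gripper_force: 60.1
```

```bash
python3 -m inch '[{"claw":-1,"travel":[0,0,0.1],"turn":0},{"claw":-1,"travel":[0,0,0.25],"turn":0},{"claw":-1,"travel":[0,0,0.4],"turn":0},{"claw":-1,"travel":[0,0,0.5],"turn":-0.03},{"claw":-1,"travel":[0,0,0.5],"turn":-0.06}]'
python3 -m inch '[{"claw":-1,"travel":[0.02,-0.15,0],"turn":-0.0305},{"claw":-1,"travel":[0.1,-0.35,0],"turn":-0.0305},{"claw":-1,"travel":[0.18,-0.55,0],"turn":-0.0305},{"claw":-1,"travel":[0.26,-0.75,0],"turn":-0.0305},{"claw":-1,"travel":[0.34,-0.95,0],"turn":-0.0305}]'
python3 -m inch '[{"claw":-1,"travel":[0.1,-0.15,0],"turn":0},{"claw":-1,"travel":[0.2,-0.26,-0.03],"turn":0},{"claw":-1,"travel":[0.25,-0.26,-0.08],"turn":0},{"claw":-1,"travel":[0.25,-0.26,-0.12],"turn":0},{"claw":-1,"travel":[0.25,-0.26,-0.12],"turn":0}]'
cat > lidfit.py <<'E'
from fit import *
import sys
np.set_printoptions(precision=4,suppress=True)
n=sys.argv[1];st=get_state();s=st['position'];yaw=2*np.arctan2(st['ee_rot'][2],st['ee_rot'][1])
print(s,yaw,st['contact_force'])
I={}
for c,f in(('scene','s'),('top','t')):
    snap(c,f+n+'.png');I[c]=cv2.imread(f'pics/raw_{f}{n}.png')
P=np.array([s[0],s[1],s[2]-.0275]);near={c:proj(c,P) for c in I}
M={c:mask(c,I[c],'red',near[c]) for c in I}
for k in(['top','scene'],['top'],['scene']):
  try:print(k,*fit({c:M[c] for c in k},box(.146,.051,0,.003),[*P,1.43],free=(0,1,2,3) if len(k)==2 else (0,1,3)))
  except Exception as e:print(k,e)
for c in I:
    cs,_=cv2.findContours(M[c],0,2);cv2.drawContours(I[c],cs,-1,(0,255,255),1)
k=lambda c:cv2.resize(I[c][int(near[c][1])-50:int(near[c][1])+50,int(near[c][0])-50:int(near[c][0])+50],(390,390),interpolation=cv2.INTER_CUBIC)
cv2.imwrite('pics/c%s.png'%n,np.hstack([k('top'),k('scene')]))
E
python3 lidfit.py 11
```

```text
clock: 29.75
position: [0.4396, -0.0992, 0.1294]
ee_rot: [0.001, 1.0, -0.025, 0.003]
contact_force: [0.6, -0.4, -1.2]
width: 0.0108
gripper_force: 59.2
clock: 30.25
position: [0.5059, -0.2899, 0.1265]
ee_rot: [-0.0, 0.997, -0.071, 0.0]
contact_force: [0.8, 0.2, -0.9]
width: 0.0106
gripper_force: 59.2
clock: 30.75
position: [0.5537, -0.3384, 0.1003]
ee_rot: [-0.002, 0.997, -0.071, -0.003]
contact_force: [-0.6, 0.0, -1.1]
width: 0.0106
gripper_force: 59.1
[ 0.5537 -0.3384  0.1003] -0.14178585571850974 [-0.6211  0.0217 -1.1484]
['top', 'scene'] [ 0.5596 -0.3301  0.0255  1.3512] 0.4740644974579161
['top'] [ 0.5533 -0.329   0.0728  1.3914] 0.4201333909121443
['scene'] [ 0.5455 -0.3375  0.0728  1.5474] 0.5615659437427666
```

```bash
cat > ext.py <<'E'
from fit import *
import sys
def ext(n,P,yaw):
  for c,f in(('scene','s'),('top','t')):
    im=cv2.imread(f'pics/raw_{f}{n}.png');im=cv2.resize(im,None,fx=4,fy=4,interpolation=cv2.INTER_CUBIC)
    h=cv2.cvtColor(im,cv2.COLOR_BGR2HSV).astype(int);m=((h[...,0]<10)|(h[...,0]>170))&(h[...,1]>110)&(h[...,2]>50)
    u0=proj(c,P);v,u=np.nonzero(m);u=(u+.5)/4-.5;v=(v+.5)/4-.5
    k=np.hypot(u-u0[0],v-u0[1])<45;u,v=u[k],v[k]
    o,_=ray(c,0,0);W=np.array([atz(c,a,b,P[2])[:2] for a,b in zip(u[::3],v[::3])])-np.array(P[:2])
    a=W@[np.cos(yaw),np.sin(yaw)];b=W@[-np.sin(yaw),np.cos(yaw)]
    k=(abs(a)<.09)&(abs(b)<.045);a,b=a[k],b[k];out=[]
    for lo in np.arange(-.08,.08,.01):
        q=(a>=lo)&(a<lo+.01)
        if q.sum()>8: out.append((round(lo*1000),*(np.percentile(b[q],[1,99])*1000).round(1)))
    print(n,c,'a',np.percentile(a,[.3,99.7])*1000,out)
if __name__=='__main__':
  np.set_printoptions(precision=1,suppress=True)
  ext(1,[.4375,-.1009,.003],1.7113)
  ext(11,[.5537,-.3384,.0758],1.429)
E
python3 ext.py | sed 's/np.float64//g;s/np.int64//g'
```

```text
1 scene a [-71.9  70.1] [(-80, (-13.7), (20.0)), (-70, (-14.9), (21.9)), (-60, (-15.2), (22.5)), (-50, (-16.9), (22.7)), (-40, (-18.5), (22.8)), (-30, (-19.3), (23.3)), (-20, (-22.6), (23.2)), (-10, (-23.7), (23.6)), (0, (-23.3), (24.0)), (10, (-23.4), (24.1)), (20, (-22.6), (24.1)), (30, (-22.6), (24.0)), (40, (-22.1), (23.5)), (50, (-22.4), (24.9)), (60, (-21.9), (23.8)), (70, (-18.0), (17.1))]
1 top a [-70.1  71.8] [(-80, (-14.1), (15.7)), (-70, (-16.4), (20.8)), (-60, (-16.6), (21.4)), (-50, (-18.1), (21.5)), (-40, (-19.5), (21.7)), (-30, (-21.2), (22.3)), (-20, (-22.6), (22.3)), (-10, (-24.3), (22.6)), (0, (-24.5), (22.6)), (10, (-24.4), (23.0)), (20, (-24.3), (22.9)), (30, (-24.1), (23.3)), (40, (-23.7), (23.4)), (50, (-23.6), (23.7)), (60, (-23.1), (23.5)), (70, (-20.6), (19.9))]
11 scene a [-70.9  18.9] [(-80, (-15.6), (21.7)), (-70, (-22.3), (25.1)), (-60, (-21.8), (25.2)), (-50, (-22.2), (25.1)), (-40, (3.6), (25.2)), (-30, (4.6), (25.0)), (-20, (-22.4), (25.2)), (-10, (8.2), (25.7)), (0, (18.3), (25.7)), (10, (17.9), (25.8))]
11 top a [-35.   73.9] [(-40, (3.5), (18.2)), (-30, (1.1), (24.0)), (-20, (4.0), (24.3)), (-10, (12.8), (24.5)), (0, (7.1), (24.4)), (10, (-0.5), (24.2)), (20, (-5.5), (24.5)), (30, (-22.8), (24.1)), (40, (-23.7), (24.5)), (50, (-22.8), (23.9)), (60, (-23.4), (24.4)), (70, (-21.2), (21.9))]
```

```bash
cat > wext.py <<'E'
from fit import *
def wext(n,P,yaw,rng):
  for c,f in(('scene','s'),('top','t')):
    im=cv2.imread(f'pics/raw_{f}{n}.png');g=im.astype(float).mean(2);sat=cv2.cvtColor(im,cv2.COLOR_BGR2HSV)[...,1].astype(np.float32)
    R=pose([0,0,0,yaw])[0];out=[]
    bs=np.arange(-.045,.045,.0005)
    for a in rng:
        q=np.array([proj(c,np.array(P)+R@[a,b,0]) for b in bs]).astype(np.float32)
        s=cv2.remap(sat,q[:,0].reshape(1,-1),q[:,1].reshape(1,-1),cv2.INTER_CUBIC)[0]
        i=np.nonzero(s<70)[0]
        if len(i): out.append((round(a*1000),float(bs[i[0]]*1e3),float(bs[i[-1]]*1e3)))
    print(n,c,out)
wext(10,[.5805,-.188,.082],1.428,np.arange(-.07,.071,.014))
wext(11,[.5805,-.188,.082],1.428,np.arange(-.07,.071,.014))
E
python3 wext.py
```

```text
10 scene [(-70, -31.499999999999986, 34.50000000000007), (-56, -31.499999999999986, 36.00000000000007), (-42, -30.999999999999986, 34.00000000000007), (-28, -29.499999999999986, 35.50000000000007), (-14, -31.499999999999986, 34.00000000000007), (0, -31.499999999999986, 35.00000000000007), (14, -29.999999999999986, 34.00000000000007), (28, -31.499999999999986, 34.50000000000007), (42, -31.499999999999986, 34.00000000000007), (56, -30.499999999999986, 32.50000000000007), (70, -31.999999999999986, 33.50000000000007)]
10 top [(-70, -30.999999999999986, 33.00000000000007), (-56, -31.499999999999986, 35.50000000000007), (-42, -31.499999999999986, 35.00000000000007), (-28, -30.499999999999986, 34.50000000000007), (-14, -30.999999999999986, 36.00000000000007), (0, -31.499999999999986, 42.00000000000008), (14, -31.999999999999986, 35.50000000000007), (28, -30.499999999999986, 36.00000000000007), (42, -30.999999999999986, 35.00000000000007), (56, -31.999999999999986, 42.00000000000008), (70, -31.999999999999986, 36.00000000000007)]
11 scene [(-70, -45.0, -16.999999999999975), (-56, -45.0, 6.500000000000047), (-42, -45.0, 44.50000000000008), (-28, -45.0, 41.00000000000008), (-14, -45.0, 35.00000000000007), (0, -45.0, 34.50000000000007), (14, -45.0, 34.00000000000007), (28, -45.0, 34.50000000000007), (42, -45.0, 34.00000000000007), (56, -45.0, 32.50000000000007), (70, -45.0, 33.50000000000007)]
11 top [(-70, -30.999999999999986, 33.00000000000007), (-56, -31.499999999999986, 35.00000000000007), (-42, -31.999999999999986, 35.00000000000007), (-28, -30.499999999999986, 34.50000000000007), (-14, -30.999999999999986, 35.50000000000007), (0, -31.499999999999986, 41.50000000000008), (14, -31.999999999999986, 35.50000000000007), (28, -30.499999999999986, 36.00000000000007), (42, -30.999999999999986, 35.50000000000007), (56, -31.499999999999986, 42.00000000000008), (70, -31.999999999999986, 39.00000000000008)]
```

```bash
python3 -m inch '[{"claw":-1,"travel":[0.03,0,0.008],"turn":0},{"claw":-1,"travel":[0.03,0,0.008],"turn":0},{"claw":-1,"travel":[0.03,0,0.008],"turn":0},{"claw":-1,"travel":[0.03,0,0.008],"turn":0}]'
python3 - <<'E' | sed 's/np.float64//g;s/np.int64//g'
from ext import *
np.set_printoptions(precision=4,suppress=True)
s=get_state();print(s['position'],2*np.arctan2(s['ee_rot'][2],s['ee_rot'][1]))
snap('scene','s12.png');snap('top','t12.png')
ext(12,[.5588,-.3384,.0775],1.429)
E
```

```text
clock: 31.25
position: [0.5617, -0.3405, 0.1044]
ee_rot: [0.0, 0.997, -0.071, 0.0]
contact_force: [0.2, -0.2, -1.4]
width: 0.0107
gripper_force: 59.1
[ 0.5617 -0.3405  0.1044] -0.1423790028591213
12 scene a [-72.1757  21.9959] [(-80, (-22.2), (19.6)), (-70, (-25.2), (21.5)), (-60, (-25.4), (22.2)), (-50, (-24.7), (22.0)), (-40, (0.9), (22.4)), (-30, (-1.8), (22.3)), (-20, (-24.9), (21.8)), (-10, (6.8), (22.7)), (0, (14.2), (22.7)), (10, (13.5), (22.2)), (20, (19.0), (21.4))]
12 top a [-36.3769  72.3562] [(-40, (-1.4), (14.8)), (-30, (-2.4), (21.1)), (-20, (1.1), (21.3)), (-10, (11.6), (21.4)), (0, (2.8), (21.5)), (10, (-4.4), (21.3)), (20, (-10.0), (21.4)), (30, (-26.0), (21.3)), (40, (-25.8), (20.9)), (50, (-26.4), (21.2)), (60, (-25.5), (20.6)), (70, (-22.6), (17.8))]
```

```bash
python3 -m inch '[{"claw":-1,"travel":[-0.009,0,-0.013],"turn":0},{"claw":-1,"travel":[-0.009,0,-0.013],"turn":0},{"claw":-1,"travel":[-0.009,0,-0.013],"turn":0},{"claw":-1,"travel":[-0.009,0,-0.013],"turn":0}]'
python3 -c "
from h import *
print(get_state()['position'])"
python3 -m inch '[{"claw":-1,"travel":[0.004,0.025,0],"turn":0},{"claw":-1,"travel":[0.007,0.05,0],"turn":0},{"claw":-1,"travel":[0.011,0.075,0],"turn":0},{"claw":-1,"travel":[0.014,0.1,0],"turn":0},{"claw":-1,"travel":[0.014,0.1,0],"turn":0}]'
```

```text
clock: 31.75
position: [0.5598, -0.3406, 0.1013]
ee_rot: [-0.0, 0.997, -0.071, -0.0]
contact_force: [0.7, 0.5, -1.3]
width: 0.0107
gripper_force: 59.1
[ 0.55982422 -0.3405921   0.10131828]
clock: 32.25
position: [0.5627, -0.3195, 0.1014]
ee_rot: [-0.0, 0.997, -0.071, -0.0]
contact_force: [-0.2, -0.3, -1.3]
width: 0.0104
gripper_force: 59.2
```

```bash
python3 -m inch '[{"claw":-1,"travel":[0.003,0.02,0],"turn":0},{"claw":-1,"travel":[0.006,0.04,0],"turn":0},{"claw":-1,"travel":[0.009,0.06,0],"turn":0},{"claw":-1,"travel":[0.011,0.08,0],"turn":0},{"claw":-1,"travel":[0.014,0.1,0],"turn":0}]'
python3 -c "
from h import *
s=get_state();print(s['position'],s['contact_force'],s['moment'])"
```

```text
clock: 32.75
position: [0.5655, -0.3002, 0.1014]
ee_rot: [0.0, 0.997, -0.071, -0.0]
contact_force: [-0.5, -0.8, -0.7]
width: 0.0104
gripper_force: 59.2
[ 0.56547343 -0.30024459  0.10142491] [-0.4727912  -0.81835927 -0.73319379] [0.01379591 0.0387514  0.01829279]
```

```bash
python3 -m inch '[{"claw":-1,"travel":[0.005,0.035,0],"turn":0},{"claw":-1,"travel":[0.01,0.07,0],"turn":0},{"claw":-1,"travel":[0.015,0.105,0],"turn":0},{"claw":-1,"travel":[0.02,0.14,0],"turn":0},{"claw":-1,"travel":[0.025,0.175,0],"turn":0}]'
python3 -m inch '[{"claw":-1,"travel":[0.005,0.035,0],"turn":0},{"claw":-1,"travel":[0.01,0.07,0],"turn":0},{"claw":-1,"travel":[0.015,0.105,0],"turn":0},{"claw":-1,"travel":[0.02,0.14,0],"turn":0},{"claw":-1,"travel":[0.02,0.14,0],"turn":0}]'
```

```text
clock: 33.25
position: [0.5706, -0.2649, 0.1015]
ee_rot: [0.0, 0.997, -0.071, 0.0]
contact_force: [-0.3, 0.1, -1.6]
width: 0.0108
gripper_force: 59.2
clock: 33.75
position: [0.5745, -0.2365, 0.1014]
ee_rot: [-0.0, 0.997, -0.071, -0.0]
contact_force: [0.1, -1.1, -2.0]
width: 0.0107
gripper_force: 59.2
```

```bash
python3 -m inch '[{"claw":-1,"travel":[0.006,0.045,0],"turn":0},{"claw":-1,"travel":[0.013,0.09,0],"turn":0},{"claw":-1,"travel":[0.02,0.135,0],"turn":0},{"claw":-1,"travel":[0.026,0.18,0],"turn":0},{"claw":-1,"travel":[0.03,0.21,0],"turn":0}]'
python3 -m inch '[{"claw":-1,"travel":[0.001,0.01,0],"turn":0},{"claw":-1,"travel":[0.002,0.015,0],"turn":0},{"claw":-1,"travel":[0.003,0.02,0],"turn":0},{"claw":-1,"travel":[0.003,0.02,0],"turn":0}]'
```

```text
clock: 34.25
position: [0.5805, -0.1944, 0.1014]
ee_rot: [-0.0, 0.997, -0.071, -0.0]
contact_force: [-0.3, 0.1, -0.6]
width: 0.011
gripper_force: 59.2
clock: 34.65
position: [0.5811, -0.1918, 0.1014]
ee_rot: [0.0, 0.997, -0.071, 0.0]
contact_force: [0.6, 0.6, -1.2]
width: 0.0108
gripper_force: 59.2
```

Pushing the last few millimetres until it touches the end wall.

```bash
python3 -m inch '[{"claw":-1,"travel":[0.001,0.008,0],"turn":0},{"claw":-1,"travel":[0.002,0.016,0],"turn":0},{"claw":-1,"travel":[0.002,0.016,0],"turn":0}]'
python3 -m inch '[{"claw":-1,"travel":[0.001,0.006,0],"turn":0},{"claw":-1,"travel":[0.001,0.012,0],"turn":0},{"claw":-1,"travel":[0.001,0.012,0],"turn":0}]'
```

```text
clock: 34.95
position: [0.5815, -0.1887, 0.1014]
ee_rot: [0.0, 0.997, -0.071, 0.0]
contact_force: [-0.6, -1.1, -0.9]
width: 0.0111
gripper_force: 59.1
clock: 35.25
position: [0.5818, -0.1862, 0.1015]
ee_rot: [0.0, 0.997, -0.071, 0.0]
contact_force: [0.3, -2.7, -0.2]
width: 0.0107
gripper_force: 59.1
```

```bash
python3 -m inch '[{"claw":-1,"travel":[0.001,0.006,0],"turn":0},{"claw":-1,"travel":[0.001,0.006,0],"turn":0},{"claw":-1,"travel":[0.001,0.006,0],"turn":0}]'
```

```text
clock: 35.55
position: [0.5819, -0.1854, 0.1015]
ee_rot: [0.001, 0.997, -0.071, 0.0]
contact_force: [-0.6, -4.8, -1.8]
width: 0.0106
gripper_force: 59.2
```

```bash
python3 -m inch '[{"claw":-1,"travel":[0,0,-0.005],"turn":0},{"claw":-0.6,"travel":[0,0,-0.003],"turn":0},{"claw":-0.2,"travel":[0,0,0],"turn":0},{"claw":-0.2,"travel":[0,0,0],"turn":0},{"claw":-0.2,"travel":[0,0,0.1],"turn":0}]'
python3 -m inch '[{"claw":-0.2,"travel":[0,0,0.2],"turn":0},{"claw":-0.2,"travel":[0,0,0.4],"turn":0},{"claw":-0.2,"travel":[0,0.25,0.5],"turn":0},{"claw":-0.2,"travel":[0,0.5,0.5],"turn":0},{"claw":-0.2,"travel":[0,0.75,0.5],"turn":0}]'
python3 -m inch '[{"claw":-0.2,"travel":[0,0.25,0],"turn":0},{"claw":-0.2,"travel":[0,0.5,0],"turn":0},{"claw":-0.2,"travel":[0,0.5,0],"turn":0}]'
python3 - <<'E' | sed 's/np.float64//g;s/np.int64//g'
from ext import *
np.set_printoptions(precision=4,suppress=True)
snap('scene','s13.png');snap('top','t13.png')
ext(13,[.5805,-.188,.076],1.428)
# tray ends along a: saturation profile on centreline-ish at rim height
for c,f in(('scene','s'),('top','t')):
    for n in(10,13):
        im=cv2.imread(f'pics/raw_{f}{n}.png');R=pose([0,0,0,1.428])[0];o=[]
        for b in(-.028,.028):
            aa=np.arange(-.1,.1,.0005);q=np.array([proj(c,np.array([.5805,-.188,.082])+R@[a,b,0]) for a in aa]).astype(np.float32)
            s=cv2.remap(cv2.cvtColor(im,cv2.COLOR_BGR2HSV)[...,1].astype(np.float32),q[:,0][None],q[:,1][None],cv2.INTER_CUBIC)[0]
            i=np.nonzero(s<70)[0];o.append((aa[i[0]]*1e3,aa[i[-1]]*1e3))
        print(c,n,np.round(o,1).tolist())
E
```

```text
clock: 36.05
position: [0.5799, -0.1832, 0.119]
ee_rot: [-0.002, 0.997, -0.071, -0.003]
contact_force: [1.0, -0.9, 0.6]
width: 0.0339
gripper_force: 0.0
clock: 36.55
position: [0.5821, -0.0367, 0.2227]
ee_rot: [-0.0, 0.997, -0.072, 0.001]
contact_force: [0.6, 0.5, -0.5]
width: 0.034
gripper_force: 0.0
clock: 36.85
position: [0.5808, 0.0685, 0.2215]
ee_rot: [-0.002, 0.998, -0.068, -0.0]
contact_force: [-0.5, -0.6, -0.3]
width: 0.0341
gripper_force: 0.0
13 scene a [-68.2239  75.0426] [(-70, (-22.4), (22.5)), (-60, (-22.5), (23.1)), (-50, (-19.7), (20.2)), (-40, (-19.4), (20.6)), (-30, (-19.9), (20.0)), (-20, (-19.6), (20.5)), (-10, (-19.5), (20.2)), (0, (-18.3), (20.5)), (10, (-17.5), (20.2)), (20, (-19.8), (20.0)), (30, (-19.8), (20.7)), (40, (-19.2), (19.9)), (50, (-19.3), (20.4)), (60, (-19.1), (20.4)), (70, (-19.5), (20.3))]
13 top a [-66.084  75.095] [(-70, (-23.5), (21.2)), (-60, (-23.7), (21.2)), (-50, (-21.6), (18.9)), (-40, (-21.1), (19.1)), (-30, (-21.4), (18.7)), (-20, (-21.1), (19.1)), (-10, (-20.9), (19.0)), (0, (-20.5), (19.4)), (10, (-21.2), (18.9)), (20, (-21.0), (19.4)), (30, (-21.4), (19.0)), (40, (-21.0), (19.5)), (50, (-21.2), (19.3)), (60, (-21.2), (19.5)), (70, (-21.2), (18.8))]
scene 10 [[-79.0, 75.0], [-94.5, 77.5]]
scene 13 [[-74.5, 80.5], [-94.5, 81.5]]
top 10 [[-74.0, 77.0], [-74.0, 80.5]]
top 13 [[-68.5, 82.5], [-68.0, 83.5]]
```

```bash
python3 - <<'E'
from fit import *
np.set_printoptions(precision=1,suppress=True)
yy,xx=np.mgrid[:384,:512]
for c,f in(('scene','s'),('top','t')):
  for n in(10,13):
    im=cv2.imread(f'pics/raw_{f}{n}.png');im=cv2.resize(im,None,fx=4,fy=4,interpolation=cv2.INTER_CUBIC)
    h=cv2.cvtColor(im,cv2.COLOR_BGR2HSV).astype(int);H,S_,V=h[...,0],h[...,1],h[...,2]
    for nm,m,z in(('teal',(H>75)&(H<98)&(S_>90),.040),('dark',(V<90),.018)):
      v,u=np.nonzero(m);u=(u+.5)/4-.5;v=(v+.5)/4-.5;u0=proj(c,[.5805,-.188,z]);k=np.hypot(u-u0[0],v-u0[1])<45
      W=np.array([atz(c,p,q,z)[:2] for p,q in zip(u[k],v[k])])-[.5805,-.188]
      a=W@[np.cos(1.428),np.sin(1.428)];b=W@[-np.sin(1.428),np.cos(1.428)]
      i=(abs(b)<.045)&(abs(a)<.1)
      e=i&(a<-.06)
      print(c,n,nm,i.sum(),'a pct',np.percentile(a[i],[1,50,99])*1e3,'end',e.sum(),a[e].mean()*1e3,'b',np.percentile(b[i],[1,99])*1e3)
    # end-face vertical profile at b=0,+-10mm: print BGR down
    im=cv2.imread(f'pics/raw_{f}{n}.png')
    if c=='scene':
      u=proj(c,[.5805-.1*.1423,-.188-.1*.99,0]);u1=proj(c,[.5805-.06*.1423,-.188-.06*.99,.082])
      t=np.linspace(0,1,32);print([tuple(int(x) for x in im[int(round(u1[1]+s*(u[1]-u1[1]))),int(round(u1[0]+s*(u[0]-u1[0])))]) for s in t])
E
```

```text
scene 10 teal 716 a pct [-78.3 -75.1 -72. ] end 716 -75.0931533897457 b [-26.6  29.7]
scene 10 dark 1674 a pct [-75.6 -68.5   5.2] end 1597 -68.85123536532552 b [-28.3  30.6]
[(217, 219, 215), (214, 215, 212), (213, 216, 211), (213, 212, 210), (214, 216, 212), (214, 216, 212), (210, 212, 208), (221, 220, 219), (197, 199, 198), (127, 128, 124), (130, 129, 130), (89, 88, 84), (65, 68, 45), (54, 53, 20), (54, 53, 20), (49, 47, 25), (61, 54, 45), (106, 86, 70), (150, 125, 95), (150, 125, 95), (157, 135, 97), (159, 132, 98), (156, 128, 96), (155, 130, 96), (155, 130, 96), (152, 126, 93), (150, 124, 92), (152, 128, 96), (152, 128, 96), (153, 131, 96), (152, 128, 97), (151, 127, 94)]
scene 13 teal 1026 a pct [-74.8 -69.9  24. ] end 1003 -70.0254718681295 b [-29.1  29.3]
scene 13 dark 3367 a pct [-75.4 -61.3  43.9] end 1797 -67.89260418851384 b [-27.4  30.3]
[(37, 36, 92), (39, 37, 103), (30, 31, 123), (38, 39, 141), (50, 52, 137), (50, 52, 137), (85, 86, 127), (109, 111, 112), (105, 105, 90), (88, 90, 57), (92, 91, 62), (60, 62, 24), (52, 53, 23), (82, 76, 63), (82, 76, 63), (87, 80, 76), (68, 61, 56), (101, 83, 66), (144, 117, 88), (144, 117, 88), (155, 130, 97), (150, 126, 90), (150, 126, 94), (154, 127, 95), (154, 127, 95), (149, 125, 94), (152, 127, 93), (152, 128, 96), (152, 128, 96), (149, 125, 92), (150, 127, 94), (147, 123, 92)]
top 10 teal 348 a pct [-67.3 -20.8  74.8] end 46 -63.911118735657965 b [21.4 32.3]
top 10 dark 3510 a pct [-72.8   9.2  76.2] end 273 -67.4665193361557 b [-21.7  31.1]
top 13 teal 260 a pct [-65.2 -43.   69.3] end 39 -62.77518202207451 b [28.8 32.3]
top 13 dark 4586 a pct [-70.2  -6.   73.9] end 235 -66.35556837654038 b [-34.7  31. ]
```

The lid is in the grooves, but the green and white trays have slid about 4 mm toward +y on the base. I'll grip both across their walls, push them back and press them down to seat.

```bash
python3 -m inch '[{"claw":0.9,"travel":[0,-0.15,0],"turn":0.04},{"claw":0.9,"travel":[0,-0.3,0],"turn":0.08},{"claw":0.9,"travel":[0,-0.45,0],"turn":0.12},{"claw":0.9,"travel":[0,-0.6,0],"turn":0.16},{"claw":0.9,"travel":[0,-0.75,0],"turn":0.2}]' 40
python3 -m inch '[{"claw":0.9,"travel":[0,-0.15,0],"turn":0.04},{"claw":0.9,"travel":[0,-0.3,0],"turn":0.08},{"claw":0.9,"travel":[0,-0.45,0],"turn":0.12},{"claw":0.9,"travel":[0,-0.5,0],"turn":0.16},{"claw":0.9,"travel":[0,-0.5,0],"turn":0.2}]'
python3 -m inch '[{"claw":0.9,"travel":[0,0,0],"turn":0.04},{"claw":0.9,"travel":[0,0,0],"turn":0.08},{"claw":0.9,"travel":[0,0,-0.1],"turn":0.1},{"claw":0.9,"travel":[0,0,-0.3],"turn":0.1},{"claw":0.9,"travel":[0,0,-0.3],"turn":0.1}]'
python3 -c "
from h import *
s=get_state();print(s['position'],2*np.arctan2(s['ee_rot'][2],s['ee_rot'][1]))"
```

```text
clock: 37.45
position: [0.5814, -0.0912, 0.2213]
ee_rot: [0.0, 0.97, 0.242, -0.0]
contact_force: [-0.2, -0.1, -0.2]
width: 0.081
gripper_force: 0.0
clock: 37.95
position: [0.5811, -0.1923, 0.2211]
ee_rot: [0.0, 0.849, 0.529, -0.0]
contact_force: [-0.3, 0.5, -0.2]
width: 0.0808
gripper_force: 0.0
clock: 38.45
position: [0.5777, -0.1884, 0.1565]
ee_rot: [-0.005, 0.756, 0.654, -0.002]
contact_force: [-0.6, -0.3, -0.5]
width: 0.081
gripper_force: 0.0
[ 0.5777262  -0.18837787  0.15653294] 1.4259111863732075
```

```bash
python3 -m inch '[{"claw":0.9,"travel":[-0.008,0.03,-0.1],"turn":0},{"claw":0.9,"travel":[-0.008,0.03,-0.2],"turn":0},{"claw":0.9,"travel":[-0.008,0.03,-0.3],"turn":0},{"claw":0.9,"travel":[-0.008,0.03,-0.42],"turn":0},{"claw":0.9,"travel":[-0.008,0.03,-0.42],"turn":0}]'
python3 -c "
from h import *
import time
s=get_state();print(s['position'])"
```

```text
clock: 38.95
position: [0.5784, -0.1827, 0.0757]
ee_rot: [-0.002, 0.756, 0.654, -0.001]
contact_force: [0.6, -0.1, -0.1]
width: 0.0812
gripper_force: 0.0
[ 0.57839862 -0.18265595  0.07570265]
```

```bash
python3 -m inch '[{"claw":0.9,"travel":[0,0,-0.04],"turn":0},{"claw":0.9,"travel":[0,0,-0.075],"turn":0},{"claw":0.9,"travel":[0,0,-0.075],"turn":0},{"claw":0.9,"travel":[0,0,-0.075],"turn":0}]'
python3 -m inch '[{"claw":0.5,"travel":[0,0,0],"turn":0},{"claw":0.2,"travel":[0,0,0],"turn":0},{"claw":-0.3,"travel":[0,0,0],"turn":0},{"claw":-0.3,"travel":[0,0,0],"turn":0},{"claw":-0.3,"travel":[0,0,0],"turn":0}]' 30
```

```text
clock: 39.35
position: [0.5805, -0.1825, 0.063]
ee_rot: [0.0, 0.756, 0.655, 0.0]
contact_force: [-0.5, -0.1, -0.1]
width: 0.0812
gripper_force: 0.0
clock: 39.85
position: [0.5801, -0.1824, 0.0631]
ee_rot: [0.0, 0.756, 0.655, -0.0]
contact_force: [-2.1, 0.5, 6.6]
width: 0.0597
gripper_force: 33.2
```

```bash
python3 -m inch '[{"claw":-0.3,"travel":[-0.001,-0.007,0],"turn":0},{"claw":-0.3,"travel":[-0.002,-0.014,0],"turn":0},{"claw":-0.3,"travel":[-0.003,-0.02,0],"turn":0},{"claw":-0.3,"travel":[-0.003,-0.02,0],"turn":0}]'
python3 -m inch '[{"claw":-0.3,"travel":[0,0,-0.006],"turn":0},{"claw":-0.3,"travel":[0,0,-0.012],"turn":0},{"claw":-0.3,"travel":[0,0,-0.012],"turn":0}]'
```

```text
clock: 40.25
position: [0.58, -0.1841, 0.0631]
ee_rot: [-0.001, 0.756, 0.655, 0.002]
contact_force: [-0.3, 7.6, 6.0]
width: 0.0598
gripper_force: 33.3
clock: 40.55
position: [0.5801, -0.1841, 0.0631]
ee_rot: [-0.001, 0.756, 0.655, 0.002]
contact_force: [-4.2, 8.8, 19.0]
width: 0.06
gripper_force: 34.8
```

```bash
python3 -m inch '[{"claw":0.5,"travel":[0,0,0],"turn":0},{"claw":0.8,"travel":[0,0,0],"turn":0},{"claw":0.8,"travel":[0,0,0],"turn":0},{"claw":0.8,"travel":[0,0,0.2],"turn":0},{"claw":0.8,"travel":[0,0,0.4],"turn":0}]'
python3 -m inch '[{"claw":0.8,"travel":[0,0,0.2],"turn":0},{"claw":0.8,"travel":[0,0.2,0.4],"turn":0},{"claw":0.8,"travel":[0,0.45,0.4],"turn":0},{"claw":0.8,"travel":[0,0.7,0.4],"turn":0},{"claw":0.8,"travel":[0,0.95,0.4],"turn":0}]'
cat > chk.py <<'E'
from ext import *
n=int(sys.argv[1])
snap('scene',f's{n}.png');snap('top',f't{n}.png')
np.set_printoptions(precision=1,suppress=True)
ext(n,[.5805,-.188,.076],1.428)
def prof(num,c,f,b,z,lo,hi):
    im=cv2.GaussianBlur(cv2.imread(f'pics/raw_{f}{num}.png'),(3,3),0);R=pose([0,0,0,1.428])[0]
    aa=np.arange(lo,hi,.0005);q=np.array([proj(c,np.array([.5792,-.1864,z])+R@[a,b,0]) for a in aa]).astype(np.float32)
    return aa*1e3,cv2.remap(im,q[:,0][None],q[:,1][None],cv2.INTER_CUBIC)[0].astype(float)
# on desk plane (z=0): where blue mat meets base bottom end (-y side, scene), blue value crossing 110 
for num in(1,7,10,13,n):
    r=[]
    for b in(-.02,-.01,0,.01,.02):
        aa,p=prof(num,'scene','s',b,0.003,-.1,-.055);B=p[:,0]
        i=np.nonzero(B<100)[0];r.append(aa[i[0]] if len(i) else np.nan)
    print('base end',num,np.round(r,1))
    if num!=1:
      r=[]
      for b in(-.02,-.01,0,.01,.02):   # green upper edge: white/grey -> teal: red channel drop, z=.054
        aa,p=prof(num,'scene','s',b,0.054,-.1,-.06);t=(p[:,1]-p[:,2])
        i=np.nonzero(t>t.max()*.5)[0];r+=[aa[i[0]],aa[i[-1]]]
      print('  green band',num,np.round(r,1))
E
python3 chk.py 14| sed 's/np.float64//g;s/np.int64//g'
```

```text
clock: 41.05
position: [0.5786, -0.1861, 0.1388]
ee_rot: [-0.002, 0.756, 0.655, -0.001]
contact_force: [0.3, -0.3, 0.1]
width: 0.0769
gripper_force: 0.0
clock: 41.55
position: [0.5798, 0.0001, 0.2202]
ee_rot: [0.0, 0.756, 0.654, 0.0]
contact_force: [-0.5, 0.4, -0.1]
width: 0.077
gripper_force: 0.0
14 scene a [-70.1  73.3] [(-80, (-17.4), (17.5)), (-70, (-23.6), (22.1)), (-60, (-22.9), (22.6)), (-50, (-20.3), (19.9)), (-40, (-19.5), (20.0)), (-30, (-20.2), (20.0)), (-20, (-19.6), (19.9)), (-10, (-20.3), (20.1)), (0, (-18.6), (20.1)), (10, (-20.2), (20.5)), (20, (-19.7), (19.6)), (30, (-20.3), (20.4)), (40, (-19.6), (19.8)), (50, (-20.6), (19.8)), (60, (-19.4), (20.6)), (70, (-19.5), (19.5))]
14 top a [-67.6  73.4] [(-70, (-24.6), (21.3)), (-60, (-23.7), (20.7)), (-50, (-21.6), (18.7)), (-40, (-21.4), (18.9)), (-30, (-21.5), (18.6)), (-20, (-21.3), (19.0)), (-10, (-21.0), (18.8)), (0, (-20.7), (18.7)), (10, (-21.6), (18.8)), (20, (-21.6), (19.1)), (30, (-21.4), (18.8)), (40, (-21.5), (19.1)), (50, (-21.4), (19.0)), (60, (-21.6), (18.8)), (70, (-21.1), (18.4))]
base end 1 [-73.  -72.  -72.5 -73.  -71.5]
base end 7 [-73.  -72.  -72.  -72.5 -71.5]
  green band 7 [-79.5 -60.  -79.5 -60.  -80.  -60.  -80.5 -60.  -79.5 -60. ]
base end 10 [-73.  -72.  -72.  -72.5 -71.5]
  green band 10 [-100.   -77.  -100.   -78.  -100.   -77.5 -100.   -77.  -100.   -78. ]
base end 13 [-73.  -72.  -72.5 -72.5 -72. ]
  green band 13 [-100.   -71.  -100.   -70.5 -100.   -70.  -100.   -71.  -100.   -70.5]
base end 14 [-73.  -72.  -72.5 -72.5 -71.5]
  green band 14 [-100.   -71.5 -100.   -73.  -100.   -72.  -100.   -71.5 -100.   -73. ]
```

```bash
python3 -m inch '[{"claw":-1,"travel":[0.02,-0.2,0],"turn":0},{"claw":-1,"travel":[0.05,-0.4,-0.1],"turn":0},{"claw":-1,"travel":[0.05,-0.57,-0.2],"turn":0},{"claw":-1,"travel":[0.05,-0.57,-0.4],"turn":0},{"claw":-1,"travel":[0.05,-0.57,-0.5],"turn":0}]' 30
python3 -m inch '[{"claw":-1,"travel":[0,0,-0.01],"turn":0},{"claw":-1,"travel":[0,0,-0.02],"turn":0},{"claw":-1,"travel":[0,0,-0.03],"turn":0},{"claw":-1,"travel":[0,0,-0.03],"turn":0},{"claw":-1,"travel":[0,0,-0.03],"turn":0}]'
```

```text
clock: 42.15
position: [0.5879, -0.1169, 0.1165]
ee_rot: [-0.002, 0.757, 0.654, -0.001]
contact_force: [-0.3, 0.1, -0.4]
width: 0.0032
gripper_force: 0.0
clock: 42.65
position: [0.5903, -0.1152, 0.1151]
ee_rot: [0.001, 0.756, 0.655, 0.001]
contact_force: [0.6, -0.5, 0.2]
width: 0.0004
gripper_force: 0.0
```

```bash
python3 -m inch '[{"claw":-1,"travel":[0,0,-0.02],"turn":0},{"claw":-1,"travel":[0,0,-0.04],"turn":0},{"claw":-1,"travel":[0,0,-0.05],"turn":0},{"claw":-1,"travel":[0,0,-0.05],"turn":0}]'
python3 -m inch '[{"claw":-1,"travel":[0,0,-0.01],"turn":0},{"claw":-1,"travel":[0,0,-0.015],"turn":0},{"claw":-1,"travel":[0,0,-0.015],"turn":0}]'
```

```text
clock: 43.05
position: [0.5893, -0.1151, 0.1034]
ee_rot: [-0.0, 0.756, 0.655, -0.0]
contact_force: [0.4, -0.3, -0.3]
width: -0.0001
gripper_force: 0.0
clock: 43.35
position: [0.5897, -0.1152, 0.1011]
ee_rot: [0.0, 0.756, 0.655, 0.0]
contact_force: [0.6, 0.1, -0.2]
width: -0.0001
gripper_force: 0.1
```

```bash
python3 -m inch '[{"claw":-1,"travel":[0,0,-0.008],"turn":0},{"claw":-1,"travel":[0,0,-0.008],"turn":0}]'
python3 -m inch '[{"claw":-1,"travel":[0,0,-0.008],"turn":0},{"claw":-1,"travel":[0,0,-0.008],"turn":0}]'
python3 -m inch '[{"claw":-1,"travel":[0,0,-0.008],"turn":0},{"claw":-1,"travel":[0,0,-0.008],"turn":0}]'
```

```text
clock: 43.55
position: [0.5899, -0.1153, 0.1008]
ee_rot: [0.001, 0.756, 0.655, 0.0]
contact_force: [-1.6, -0.3, 7.8]
width: 0.0001
gripper_force: 3.9
clock: 43.75
position: [0.5901, -0.1152, 0.1006]
ee_rot: [0.001, 0.756, 0.655, 0.001]
contact_force: [-4.3, 1.2, 15.1]
width: -0.0001
gripper_force: 7.4
clock: 43.95
position: [0.5904, -0.1152, 0.1004]
ee_rot: [0.001, 0.756, 0.655, 0.001]
contact_force: [-4.9, 2.4, 21.7]
width: 0.0
gripper_force: 10.8
```

The closed-end wall tops out at 0.082 m, exactly the nested height, so the stack is seated. I'll retreat, do one last numeric check and hand in.

```bash
python3 -m inch '[{"claw":-1,"travel":[0,0,0.1],"turn":0},{"claw":-1,"travel":[0,0,0.3],"turn":0},{"claw":-1,"travel":[0,0,0.5],"turn":0},{"claw":-1,"travel":[0,0.25,0.6],"turn":0},{"claw":-1,"travel":[0,0.5,0.6],"turn":0}]'
python3 -m inch '[{"claw":-1,"travel":[0,0.25,0],"turn":0},{"claw":-1,"travel":[0,0.25,0],"turn":0},{"claw":-1,"travel":[0,0.25,0],"turn":0}]'
python3 chk.py 15| sed 's/np.float64//g;s/np.int64//g' | cut -c1-110
python3 - <<'E'
from fit import *
for c,f in(('scene','s'),('top','t')):
    im=cv2.imread(f'pics/raw_{f}15.png');R=pose([0,0,0,1.428])[0];o=[]
    for b in(-.028,.028):
        aa=np.arange(-.1,.1,.0005);q=np.array([proj(c,np.array([.5805,-.188,.082])+R@[a,b,0]) for a in aa]).astype(np.float32)
        s=cv2.remap(cv2.cvtColor(im,cv2.COLOR_BGR2HSV)[...,1].astype(np.float32),q[:,0][None],q[:,1][None],cv2.INTER_CUBIC)[0]
        i=np.nonzero(s<70)[0];o.append((float(aa[i[0]]*1e3),float(aa[i[-1]]*1e3)))
    print(c,np.round(o,1).tolist())
E
```

```text
clock: 44.45
position: [0.5919, -0.0195, 0.2199]
ee_rot: [0.003, 0.757, 0.653, 0.003]
contact_force: [1.3, 1.2, -0.5]
width: 0.0
gripper_force: 0.0
clock: 44.75
position: [0.5895, 0.0323, 0.2161]
ee_rot: [0.0, 0.755, 0.656, -0.0]
contact_force: [0.8, -0.2, 0.4]
width: 0.0002
gripper_force: 0.0
15 scene a [-70.2  73.4] [(-80, (-18.2), (17.5)), (-70, (-23.7), (22.2)), (-60, (-23.1), (21.9)), (-50, (-20.4
15 top a [-67.5  73.6] [(-70, (-24.6), (21.3)), (-60, (-23.9), (20.5)), (-50, (-21.4), (18.6)), (-40, (-21.3),
base end 1 [-73.  -72.  -72.5 -73.  -71.5]
base end 7 [-73.  -72.  -72.  -72.5 -71.5]
  green band 7 [-79.5 -60.  -79.5 -60.  -80.  -60.  -80.5 -60.  -79.5 -60. ]
base end 10 [-73.  -72.  -72.  -72.5 -71.5]
  green band 10 [-100.   -77.  -100.   -78.  -100.   -77.5 -100.   -77.  -100.   -78. ]
base end 13 [-73.  -72.  -72.5 -72.5 -72. ]
  green band 13 [-100.   -71.  -100.   -70.5 -100.   -70.  -100.   -71.  -100.   -70.5]
base end 15 [-73.  -72.  -72.5 -72.5 -71.5]
  green band 15 [-100.   -72.  -100.   -73.  -100.   -72.5 -100.   -71.5 -100.   -73. ]
scene [[-77.0, 79.5], [-94.5, 80.5]]
top [[-71.0, 81.0], [-70.5, 82.0]]
```

```bash
python3 -c "
from rig import ticket
print(ticket.sign_off())"
```

```text
the job is handed in; nothing more can be done
None
```

I handed the job in at about 45 s. By my measurements the green tray is nested on the grey base, the white tray is nested on the green, and the lid is fully home under the rails. Sliding the lid home shifted both trays a few millimetres on the base, so I pulled them partway back and pressed them down. The hand-in returned no verdict.

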